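Roll a mosaic tile strip down into its bed

TASK

The eight mosaic tiles in the aluminium tray still stand proud of their adhesive bed. Take the hand roller from its grey stand and, starting at the tray's orange end, roll it along the strip with steady, firm but careful downward pressure, so that the turning wheel beds every tile fully without cracking any; use only the roller on the tiles. Then put the roller back upright on its stand, as it stood, and leave the other things where they are.

Things in the scene. Friction and masses are not known exactly. Their poses are not given: they have to be found in the camera images.
- roller: Hand roller, upright, about 0.4 kg. Origin: lowest point of its black rubber wheel (48 mm diameter, 50 mm wide), mid-width; z up. The axle lies along the roller's y, so it rolls along its x, either way. Steel fork, 84 mm wide (y), with two flat feet 44 mm long (x), undersides 14 mm above the origin, 28 to 42 mm either side in y.
- roller_handle (a point): Centre of the roller's wooden handle, 90 mm straight above the roller's origin. The handle is 62 mm tall, 26 mm thick in the roller's x and 34 mm wide in y; the fork's 8 mm crossbar lies right below it. Gripped across x (front and back) it does not swivel in the fingers while rolling.
- roller_wheel (a joint): turning angle of the roller's wheel on its axle, rad, free without limit; positive when the roller rolls towards its +x
- stand: Grey roller stand fixed to the worktop, 66 mm (x) by 104 mm (y). Origin: centre of its underside. Two rails along x, 32 to 50 mm either side in y, tops 22 mm up. The roller's feet rest on the rails, its wheel hangs free between them: roller origin 8 mm above the stand's, axes parallel (either way round); the wheel has 7 mm of play to each rail.
- tray: Aluminium tray fixed to the worktop, 80 mm (x) by 204 mm (y), rim 8 mm high. Origin: centre of its underside; z up. In it one row of eight tiles along y, white and blue in turn, each 50 mm (x) by 20.5 mm (y), at tray x = 0. The tops stand about 18 mm above the worktop at first, but the bed was laid by eye: up to 4 mm higher or lower, sloping along y by up to 0.02 rad, not reported: feel for it.
- tray_start (a point): Top centre of the orange plate outside the tray's +y end (80 by 16 mm, 9 mm high), 110 mm from the tray's centre: rolling starts here. Tiles: each holds still below about 8 N, above that sinks 3.5 mm, stands firm, and does not come back. Where the wheel bears on two tiles they share the load, so roll with about 15 N; over 45 N a tile cracks.
- tile_0 (a joint): how far the tile at tray y = +77 mm has sunk into its bed, m: 0 proud, 0.0035 fully bedded
- tile_1 (a joint): how far the tile at tray y = +55 mm has sunk into its bed, m: 0 proud, 0.0035 fully bedded
- tile_2 (a joint): how far the tile at tray y = +33 mm has sunk into its bed, m: 0 proud, 0.0035 fully bedded
- tile_3 (a joint): how far the tile at tray y = +11 mm has sunk into its bed, m: 0 proud, 0.0035 fully bedded
- tile_4 (a joint): how far the tile at tray y = -11 mm has sunk into its bed, m: 0 proud, 0.0035 fully bedded
- tile_5 (a joint): how far the tile at tray y = -33 mm has sunk into its bed, m: 0 proud, 0.0035 fully bedded
- tile_6 (a joint): how far the tile at tray y = -55 mm has sunk into its bed, m: 0 proud, 0.0035 fully bedded
- tile_7 (a joint): how far the tile at tray y = -77 mm has sunk into its bed, m: 0 proud, 0.0035 fully bedded
- bowl: Cream bowl, 150 mm wide, 61 mm high; bystander. Origin: centre of its underside
- spice_tin: Round white tin, 62 mm wide, 25 mm high; bystander. Origin: centre of its underside
- timer: Round dark grey kitchen timer, 60 mm wide, 25 mm high; bystander. Origin: centre of its underside
- match_tin: Small black tin, 50 by 54 by 21 mm; bystander. Origin: centre of its underside
- teaspoon: Teaspoon with a black handle, 137 mm long, 12 mm high; bystander. Origin: centre of its underside, x along its length
- cake_fork: Small fork with a black handle, 145 mm long, 11 mm high; bystander. Origin: centre of its underside, x along its length. Beyond the sink stands a fixed black dish rack (shelf about 0.5 m above the worktop): keep the arm clear of it

How it is judged:
By the outcome, as a careful person would: the job done as asked, in the order asked, and still so for the second after the job is handed in, with the robot touching nothing.
It also fails if it takes over 72 s, if anything falls off the work surface, if the arm or the gripper's body presses on something with over 40 N, if the wrist force passes 120 N, or if a joint passes its speed limit or range.

ROBOT

A 6-joint arm with a two-finger parallel gripper is mounted at the origin on a cart in front of the work surface, level with it; the furniture and walls round the work are solid. World frame = base frame: x ahead of the robot, y to its left, z up, the work surface at z = 0. Lengths are in m, angles in rad, forces in N, time in s.
With the tool pointing down it reaches from about 0.375 to 0.9 m from the base axis. Payload 3.1 kg.
Tool frame: the origin (TCP) lies midway between the tips of the shut fingers; the grasp point (between the pads) lies 19 mm behind it; z points along the fingers, y is the direction in which the jaws open and shut (so a half turn about z gives the same grasp; the last joint's range is limited). The gripper opens to 85 mm and grips with 20 to 120 N. Pads are 22 mm wide; open, the fingers measure 114 mm over their backs; the gripper's body (76 mm by 85 mm) begins 54 mm behind the grasp point. The pads swing forward as they close: fully open they stand 13 mm farther back than shut.
Start: joints at [-1.514, 0.527, 1.433, -0, 1.181, -0.178], TCP at [0.146, -0.608, 0.231] pointing down, gripper open.
Joint ranges: [-3.08, 3.08], [-0.75, 2.2], [0.22, 2.44], [-1.43, 4.57], [0, 2.65], [-2.85, 2.85]. Speed limits (rad/s): [2.79, 2.79, 3.14, 3.14, 3.14, 3.14].

INTERFACE

Orientations are given as a unit quaternion [x, y, z, w].
In Python, from station import manip gives the robot as it stands.
- The arm moves only by the tool servo_tool, never from a script. Its argument "motion" is a list of rows, each a list of 7 numbers: the shift along the tool's x, y, z in mm, then the turn, a rotation vector about the tool's x, y, z in rad, then the opening, from -1 (shut) to 1 (fully open), so that 0 is half open. In form: [[x, y, z, rx, ry, rz, hand], ...]. A call has 1 to 12 rows; each row shifts and turns the pose as measured when the row begins, along the tool's axes as they then stand; what a row does not reach is not made up. A row lasts 1/12 s, in which the tool goes at most 41.7 mm and 7.16 degrees, less where a joint would pass 70% of its speed; a pose out of reach is approached as far as the arm can. A call with a gripper value outside its range is refused whole. The fingers move at their own pace and stop on an object; "grip_force" is the grip in N (left out, the last holds). Time passes only in rows, so rows that do not move let the fingers close. It gives the time, the measured TCP pose, the force and the opening at its end, in the units of the state.
- manip.sense(): the state, without advancing time (a new reading comes with each control period).
- manip.snapshot(name): name is "scene" or "top" or "wrist"; returns a dict with "frame" (480x640x3 uint8, red, green, blue), "mtx" (3x3 intrinsics, pixels), "world_from_camera" (4x4, takes a point from camera to world coordinates). Camera axes: x right, y up, looking along -z (the intrinsics and any distortion apply to the point x, -y, -z); pixel columns grow to the right and rows downward; lengths in m; the calibration is good to about 2 mm. A picture is of the moment at which its call begins. There is no depth.
- manip.sign_off(): hands the job in, once; it reports no verdict.
The state is a dict: "t": time; "q": joint angles; "qd": joint speeds; "tau": joint torques, N m; "tcp_pos": TCP position; "tool_rot": TCP orientation; "force": force on the tool from outside, world axes, zero at the start; "ft_torque": the same for the moment, N m; "finger_gap": opening from 0.0 (shut) to 1.0 (fully open).
Only numpy, scipy, OpenCV 4.12 (cv2) and the standard library are available. Lean on these libraries where they do the work, as an engineer would, in place of code of your own. Each camera call takes 0.05 s, during which the arm holds its last target.

## Working session

There is one attempt and no reset: what is moved stays moved. The work goes in short steps, Python scripts to look and compute and a tool call to move; the robot and the scene stay as the last step left them, time stands still between calls to the robot, and variables do not carry over. Pictures are saved under pics/ and viewed, and the job is handed in when it is done.

Besides the shell and the picture viewer there is one more tool, called by a JSON object that holds its "api" and its "payload". servo_tool: Moves the arm, as the interface text tells. Its arguments: {"type":"object","properties":{"motion":{"type":"array"},"grip_force":{"type":"number"}},"required":["motion"]}

```bash
mkdir -p pics; ls
python3 - <<'E'
from station import manip
import cv2
for n in("scene","top","wrist"):
    s=manip.snapshot(n); cv2.imwrite(f"pics/{n}0.png",s["frame"][:,:,::-1]); print(n,s["mtx"],s["world_from_camera"],[k for k in s])
print(manip.sense())
E
```

```text
pics
scene [[595.58475837   0.         315.76286695]
 [  0.         595.58475837 241.89004174]
 [  0.           0.           1.        ]] [[-0.8949233   0.25999311 -0.36265118 -0.06436941]
 [-0.4458777  -0.48920554  0.74958056  1.32563108]
 [ 0.01747481  0.83251518  0.55372656  1.0321805 ]
 [ 0.          0.          0.          1.        ]] ['frame', 'mtx', 'world_from_camera']
top [[533.67956431   0.         324.31144787]
 [  0.         533.67956431 239.05842747]
 [  0.           0.           1.        ]] [[ 0.44373076  0.84189473 -0.30710955  0.04602102]
 [-0.89611056  0.41323336 -0.16193844 -0.21280748]
 [-0.0094272   0.34706118  0.93779511  1.56412113]
 [ 0.          0.          0.          1.        ]] ['frame', 'mtx', 'world_from_camera']
wrist [[387.34108894   0.         322.77410035]
 [  0.         387.34108894 243.02204107]
 [  0.           0.           1.        ]] [[ 0.23308916  0.93248341  0.27594225  0.21699439]
 [-0.9724536   0.22404864  0.06431331 -0.59168324]
 [-0.00185339 -0.28333177  0.95902016  0.37309574]
 [ 0.          0.          0.          1.        ]] ['frame', 'mtx', 'world_from_camera']
{'t': 0.15, 'q': array([-1.51350690e+00,  5.28287608e-01,  1.43359750e+00,  4.87405032e-05,
        1.18141475e+00, -1.78473872e-01]), 'qd': array([-0.00048724, -0.00304745, -0.00226686, -0.00131226, -0.00059218,
        0.00032016]), 'tau': array([ 9.50661160e-04, -4.42744231e+01, -1.78274810e+01, -2.49792556e-04,
        5.64588539e-03,  5.79315454e-06]), 'tcp_pos': array([ 0.14601681, -0.60714347,  0.23054027]), 'tool_rot': array([ 9.93060728e-01,  1.17599577e-01,  7.41867523e-05, -8.50671183e-04]), 'force': array([ 0.0012447 ,  0.17586683, -0.12751661]), 'ft_torque': array([ 0.00231942, -0.01272493,  0.01950425]), 'finger_gap': 0.9974912713105949}
```

View pics/scene0.png

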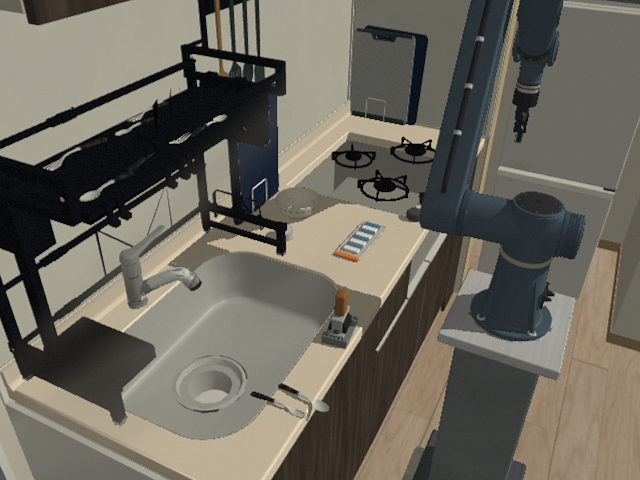

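View pics/top0.png

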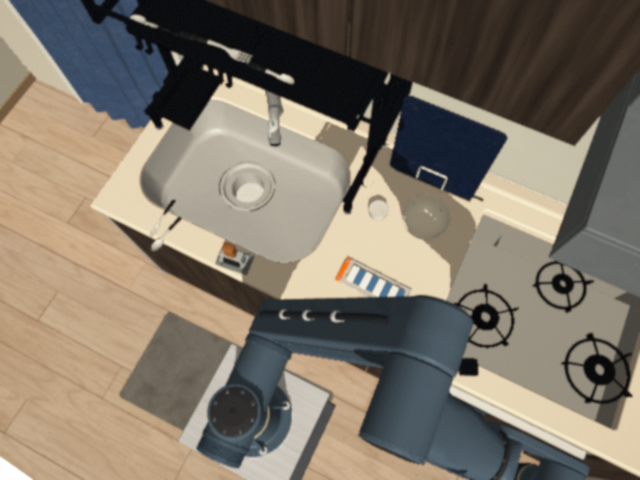

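View pics/wrist0.png

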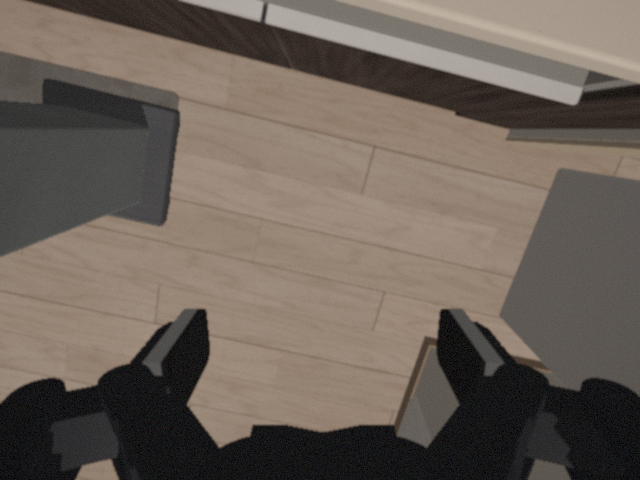

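The scene view shows the roller on its stand near (341,325) and the tray near (360,240), orange end at (346,257). In the top view the stand is near (236,258) and the tray near (373,279). I'll enlarge both.

Run:
```python
import cv2
t=cv2.imread("pics/top0.png");s=cv2.imread("pics/scene0.png")
def c(im,x,y,w,h,k,n): cv2.imwrite(n,cv2.resize(im[y:y+h,x:x+w],None,fx=k,fy=k,interpolation=cv2.INTER_CUBIC))
c(t,205,225,80,60,10,"pics/t_st.png");c(t,325,245,100,75,8,"pics/t_tr.png")
c(s,305,280,80,75,8,"pics/s_st.png");c(s,320,210,80,60,10,"pics/s_tr.png")
```

```text
(no output)
```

View pics/t_st.png

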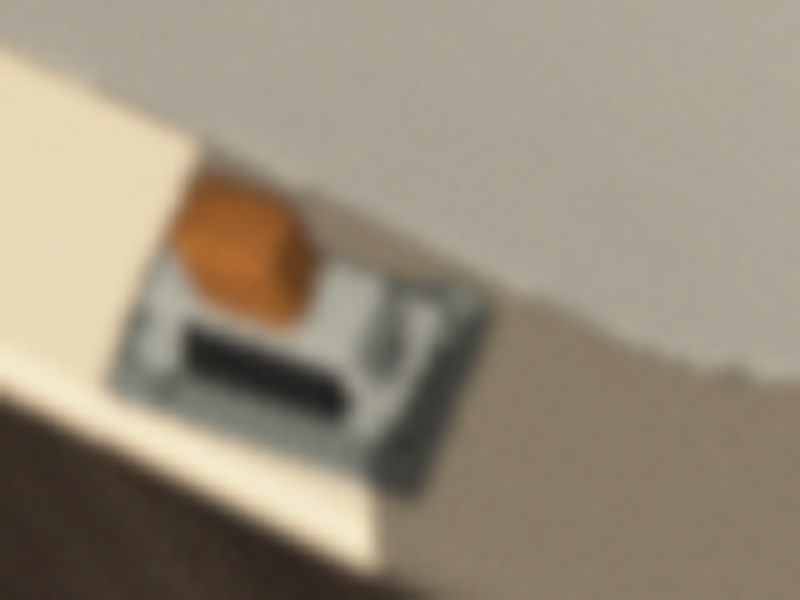

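View pics/t_tr.png

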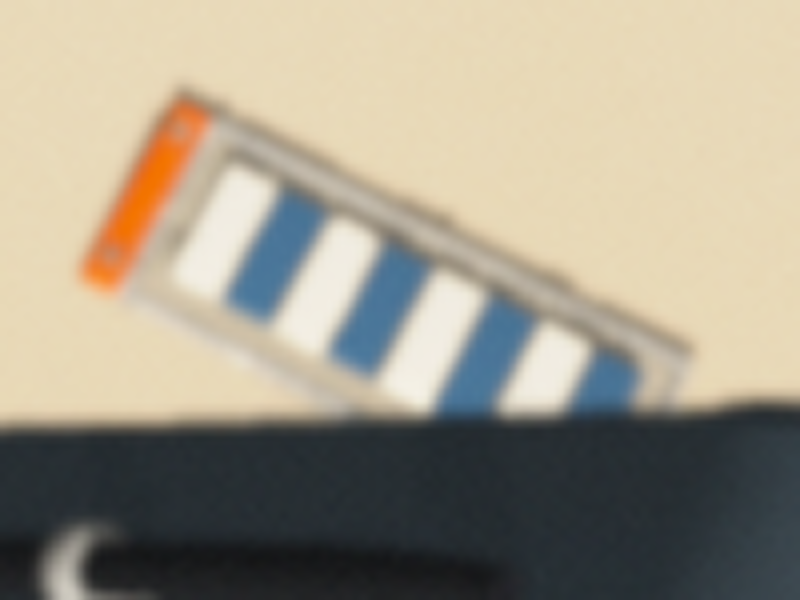

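View pics/s_st.png

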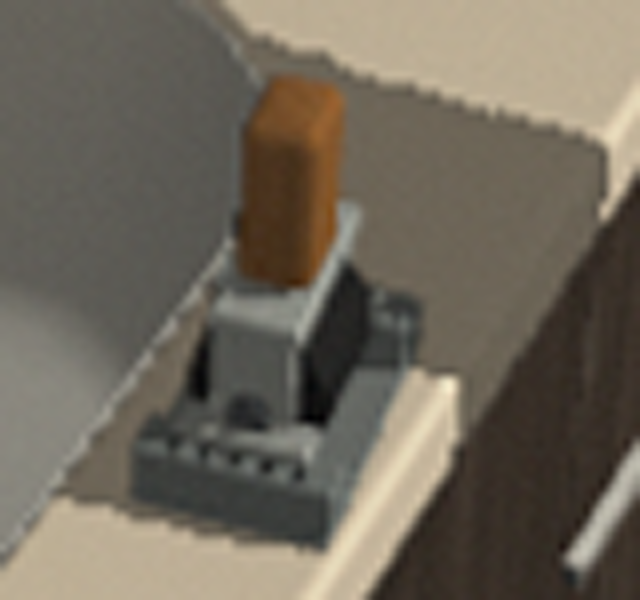

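View pics/s_tr.png

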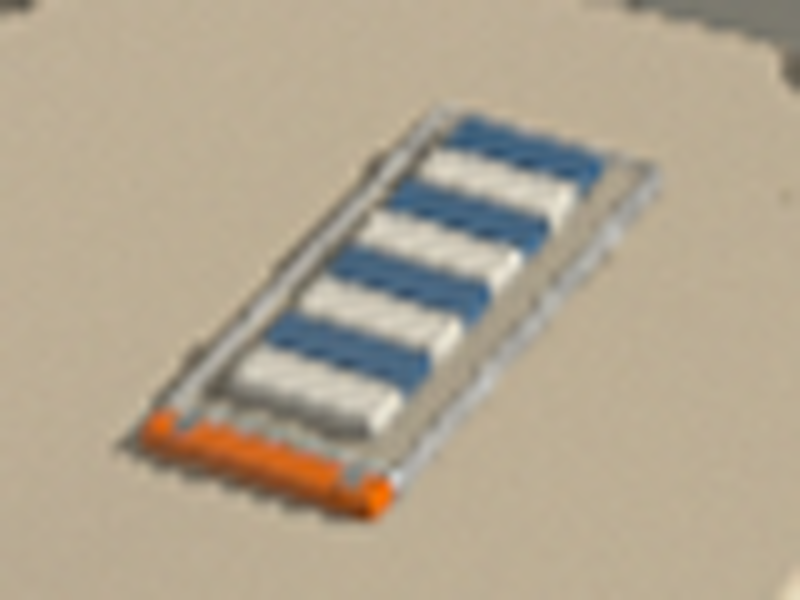

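```bash
cat > h.py <<'E'
import numpy as np, cv2
from scipy.optimize import least_squares
from scipy.spatial.transform import Rotation as R
def proj(P,cam):
    M=np.linalg.inv(cam["world_from_camera"]); p=(M[:3,:3]@np.asarray(P).T+M[:3,3:]).T
    p=p*[1,-1,-1]; q=(cam["mtx"]@p.T).T; return q[:,:2]/q[:,2:]
def fit(obs,cams,x0=(0.45,0,0)):
    # obs: (view,(u,v),(lx,ly,lz) mm)
    def w(x,l): 
        c,s=np.cos(x[2]),np.sin(x[2]); l=np.array(l)/1000
        return [x[0]+c*l[0]-s*l[1],x[1]+s*l[0]+c*l[1],l[2]]
    def f(x): return np.concatenate([proj([w(x,l)],cams[v])[0]-uv for v,uv,l in obs])
    r=least_squares(f,x0,x_scale=[.1,.1,.1],loss="soft_l1"); return r.x,f(r.x).reshape(-1,2)
def crop(o,k): return lambda a,b:(o[0]+(a+.5)/k-.5,o[1]+(b+.5)/k-.5)
E
python3 - <<'E'
from h import *; from station import manip; import pickle
np.set_printoptions(precision=4,suppress=True)
cams={n:manip.snapshot(n) for n in("scene","top")}
pickle.dump(cams,open("cams.pkl","wb"))
ts=crop((205,225),10);tt=crop((325,245),8);ss=crop((305,280),8);st=crop((320,210),10)
S=[("top",ts(108,385),(-33,52,0)),("top",ts(410,500),(-33,-52,0)),("top",ts(492,300),(33,-52,0)),
("scene",ss(135,497),(33,52,0)),("scene",ss(325,548),(-33,52,0))]
T=[("top",tt(180,92),(40,118,9)),("top",tt(80,275),(-40,118,9)),("top",tt(692,352),(40,-102,8)),
("scene",st(140,425),(40,118,9)),("scene",st(375,518),(-40,118,0)),("scene",st(440,105),(40,-102,8)),("scene",st(660,172),(-40,-102,8))]
for o in(S,T):
    x,r=fit(o,cams);print(x);print(r)
    for k in [n for n in cams]:
        m=[i for i in o if i[0]==k]
        print(k,fit(m,cams)[0])
E
```

```text
[0.3753 0.2746 0.1391]
[[-0.1287  1.4907]
 [ 1.1656  0.1421]
 [ 0.7003  0.673 ]
 [-1.9346  1.0622]
 [-0.2744  0.9177]]
scene [0.3722 0.2698 0.0961]
top [0.3772 0.2773 0.109 ]
[ 0.4902 -0.1483 -0.032 ]
[[-0.3168  0.6284]
 [ 0.0251 -0.0653]
 [ 0.8564  0.9173]
 [-0.6299  0.5094]
 [-0.3043  1.2745]
 [-0.4144 -0.193 ]
 [ 0.0415 -0.4542]]
scene [ 0.49   -0.1505 -0.0333]
top [ 0.4916 -0.1473 -0.0271]
```

```bash
cat >> h.py <<'E'
def plan(wps,st,step=38,rot=0.115,slow=None):
    """wps: (x,y,z,yaw of tool x); tool down. prints rows"""
    p=np.array(st["tcp_pos"]);Rc=R.from_quat(st["tool_rot"]);out=[]
    for w in wps:
        g=np.array(w[:3]);Rg=R.from_euler("z",w[3])*R.from_rotvec([np.pi,0,0])
        n=int(max(np.ceil(np.linalg.norm(g-p)*1000/step),np.ceil((Rc.inv()*Rg).magnitude()/rot),1))
        for i in range(n):
            pn=p+(g-p)/(n-i); rv=(Rc.inv()*Rg).as_rotvec()/(n-i)
            d=Rc.inv().apply(pn-p)*1000
            row=np.r_[np.round(d,0 if n>1 else 1),np.round(rv,3)]
            out.append(row); p=p+Rc.apply(row[:3])/1000; Rc=Rc*R.from_rotvec(row[3:])
    for k in range(0,len(out),12): print(len(out),[[float(v) for v in r] for r in out[k:k+12]])
def yaw(st):
    a=R.from_quat(st["tool_rot"]).as_matrix();return np.arctan2(a[1,0],a[0,0])
E
python3 - <<'E'
from h import *; from station import manip
plan([(0.42,-0.25,0.25,0.7),(0.45,0,0.27,1.3),(0.375,0.275,0.27,1.69)],manip.sense())
E
```

```text
27 [[29.0, -24.0, -2.0, -0.0, -0.0, -0.039], [30.0, -22.0, -2.0, -0.0, -0.0, -0.039], [31.0, -21.0, -1.0, -0.0, -0.0, -0.039], [32.0, -20.0, -2.0, -0.0, -0.0, -0.039], [32.0, -19.0, -1.0, -0.0, -0.0, -0.039], [33.0, -18.0, -2.0, -0.0, -0.0, -0.038], [34.0, -16.0, -1.0, -0.0, -0.0, -0.039], [35.0, -15.0, -2.0, -0.0, -0.0, -0.038], [35.0, -14.0, -1.0, -0.0, -0.0, -0.039], [35.0, -12.0, -2.0, -0.0, -0.0, -0.038], [36.0, -11.0, -1.0, -0.0, -0.0, -0.039], [36.0, -9.0, -2.0, -0.001, -0.001, -0.038]]
27 [[26.0, -25.0, -3.0, 0.0, 0.0, -0.086], [28.0, -22.0, -3.0, 0.0, 0.0, -0.086], [30.0, -20.0, -3.0, -0.0, 0.0, -0.086], [32.0, -17.0, -3.0, -0.0, 0.0, -0.086], [33.0, -14.0, -3.0, -0.0, 0.0, -0.085], [34.0, -11.0, -2.0, -0.0, 0.0, -0.086], [36.0, -8.0, -3.0, -0.0, 0.0, -0.085], [31.0, -18.0, -0.0, -0.0, 0.0, -0.049], [31.0, -17.0, -0.0, -0.0, 0.0, -0.049], [32.0, -15.0, -0.0, -0.0, 0.0, -0.049], [33.0, -14.0, -0.0, -0.0, 0.0, -0.049], [34.0, -12.0, -0.0, -0.0, 0.0, -0.049]]
27 [[34.0, -10.0, -0.0, -0.0, 0.0, -0.048], [34.0, -9.0, -0.0, -0.0, 0.0, -0.049], [35.0, -7.0, -0.0, -0.0, 0.0, -0.048]]
```

{"api": "servo_tool", "payload": {"motion": [[29,-24,-2,0,0,-0.039,1],[30,-22,-2,0,0,-0.039,1],[31,-21,-1,0,0,-0.039,1],[32,-20,-2,0,0,-0.039,1],[32,-19,-1,0,0,-0.039,1],[33,-18,-2,0,0,-0.038,1],[34,-16,-1,0,0,-0.039,1],[35,-15,-2,0,0,-0.038,1],[35,-14,-1,0,0,-0.039,1],[35,-12,-2,0,0,-0.038,1],[36,-11,-1,0,0,-0.039,1],[36,-9,-2,0,0,-0.038,1]], "grip_force": 70}}

```text
t: 1.25
tcp_pos: [0.423, -0.2421, 0.2475]
tool_rot: [0.938, 0.346, -0.001, 0.003]
force: [0.7, -0.4, -0.2]
finger_gap: 0.999
```

Run:
```python
from h import *; from station import manip
s=manip.sense();print(s["t"],s["tcp_pos"],yaw(s),s["q"])
plan([(0.45,-0.03,0.27,1.3),(0.375,0.275,0.27,1.69)],s)
```

```text
1.25 [ 0.42297984 -0.24211252  0.2474541 ] 0.7059508307056417 [-0.74680002  0.3198486   1.75201003 -0.00520223  1.06550989  0.12054452]
15 [[26.0, -24.0, -4.0, 0.001, 0.001, -0.099], [29.0, -21.0, -4.0, 0.0, 0.001, -0.099], [31.0, -18.0, -4.0, 0.001, 0.001, -0.099], [32.0, -15.0, -4.0, 0.001, 0.001, -0.099], [33.0, -12.0, -4.0, 0.0, 0.001, -0.099], [35.0, -9.0, -3.0, 0.001, 0.0, -0.099], [30.0, -17.0, -0.0, -0.0, 0.0, -0.043], [31.0, -16.0, -0.0, -0.0, 0.0, -0.043], [32.0, -14.0, -0.0, -0.0, 0.0, -0.043], [32.0, -13.0, -0.0, -0.0, 0.0, -0.044], [33.0, -12.0, -0.0, -0.0, 0.0, -0.043], [34.0, -10.0, -0.0, -0.0, 0.0, -0.044]]
15 [[34.0, -9.0, -0.0, -0.0, 0.0, -0.043], [34.0, -7.0, -0.0, -0.0, 0.0, -0.044], [35.0, -6.0, -0.0, -0.0, 0.0, -0.043]]
```

{"api": "servo_tool", "payload": {"motion": [[26,-24,-4,0.001,0.001,-0.099,1],[29,-21,-4,0,0.001,-0.099,1],[31,-18,-4,0.001,0.001,-0.099,1],[32,-15,-4,0.001,0.001,-0.099,1],[33,-12,-4,0,0.001,-0.099,1],[35,-9,-3,0.001,0,-0.099,1],[30,-17,0,0,0,-0.043,1],[31,-16,0,0,0,-0.043,1],[32,-14,0,0,0,-0.043,1],[32,-13,0,0,0,-0.044,1],[33,-12,0,0,0,-0.043,1],[34,-10,0,0,0,-0.044,1]]}}

```text
t: 2.25
tcp_pos: [0.3952, 0.1902, 0.2719]
tool_rot: [0.695, 0.719, 0.004, 0.006]
force: [0.4, -0.1, -0.1]
finger_gap: 1.0
```

{"api": "servo_tool", "payload": {"motion": [[34,-9,0,0,0,-0.043,1],[34,-7,0,0,0,-0.044,1],[35,-6,0,0,0,-0.043,1],[0,0,0,0,0,0,1]]}}

```text
t: 2.58
tcp_pos: [0.3606, 0.3011, 0.2721]
tool_rot: [0.642, 0.767, 0.006, 0.006]
force: [0.4, -0.5, -1.1]
finger_gap: 0.996
```

Run:
```python
from h import *; from station import manip; import pickle
cams={n:manip.snapshot(n) for n in("top","wrist","scene")}
pickle.dump(cams,open("cams1.pkl","wb"))
for n in cams: cv2.imwrite(f"pics/{n}1.png",cams[n]["frame"][:,:,::-1])
s=manip.sense();print(s["t"],s["tcp_pos"],yaw(s),s["q"])
t=cv2.imread("pics/top1.png")
cv2.imwrite("pics/t_tr1.png",cv2.resize(t[245:320,325:425],None,fx=8,fy=8,interpolation=cv2.INTER_CUBIC))
```

```text
2.7333 [0.36231669 0.29613718 0.27175567] 1.7422601457402693 [ 0.4518001   0.25716589  1.76802175 -0.01041464  1.10352922  0.28492754]
```

View pics/wrist1.png

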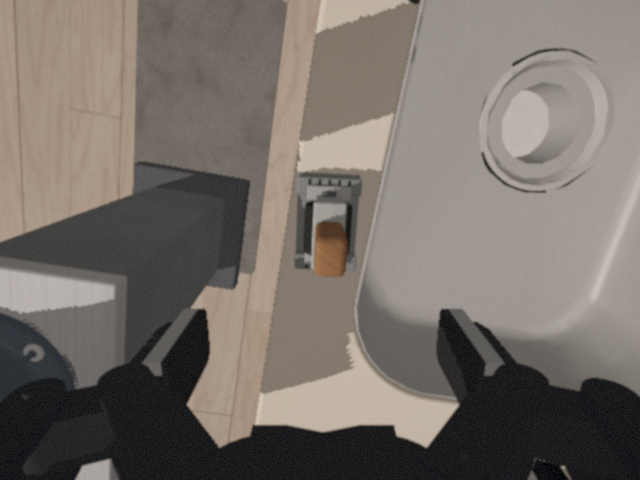

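View pics/t_tr1.png

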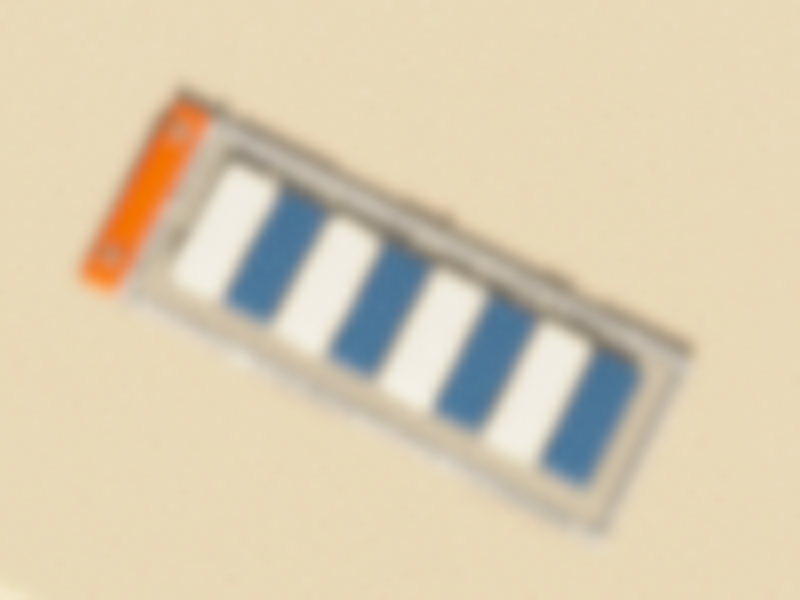

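Run:
```python
import cv2
t=cv2.imread("pics/wrist1.png")
cv2.imwrite("pics/w1c.png",cv2.resize(t[160:285,280:380],None,fx=4.8,fy=4.8,interpolation=cv2.INTER_CUBIC))
```

```text
(no output)
```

View pics/w1c.png

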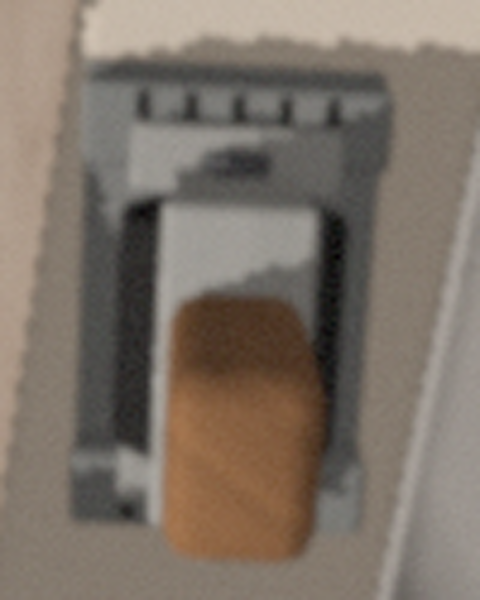

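Run:
```python
from h import *; from station import manip; import pickle
np.set_printoptions(precision=4,suppress=True)
cams=pickle.load(open("cams1.pkl","rb"))
w=crop((280,160),4.8)
S=[("wrist",w(85,88),(-33,50,22)),("wrist",w(390,88),(33,50,22)),("wrist",w(72,522),(-33,-50,22)),("wrist",w(358,527),(33,-50,22))]
H=[("wrist",w(163,552),(-13,-17,129)),("wrist",w(308,558),(13,-17,129))]
for o in(S,H,S+H):
    x,r=fit(o,cams,(.37,.27,.1));print(x);print(r)
im=cams["wrist"]["frame"][:,:,::-1].copy(); 
print("yaw guess",x[2])
for z,b in((0,(33,52)),(22,(33,50)),(129,(13,17)),(67,(13,17))):
    for X in(-1,1):
        for Y in(-1,1):
            c,s=np.cos(x[2]),np.sin(x[2]);l=np.array([X*b[0],Y*b[1]])/1000
            p=proj([[x[0]+c*l[0]-s*l[1],x[1]+s*l[0]+c*l[1],z/1000]],cams["wrist"])[0]
            print(z,X,Y,(p-[280,160])*4.8)
tt=crop((325,245),8)
T=[("top",tt(180,92),(40,118,9)),("top",tt(80,275),(-40,118,9)),("top",tt(692,352),(40,-102,8)),("top",tt(603,530),(-40,-102,8)),
("top",tt(205,228),(0,87.2,18)),("top",tt(612,425),(0,-87.2,18))]
x,r=fit(T,cams,(.49,-.15,0));print("tray",x);print(r)
```

```text
[0.3741 0.2742 0.1369]
[[-1.3896 -2.5481]
 [ 0.6015 -0.1118]
 [-0.4287  0.517 ]
 [ 1.0524  1.3728]]
[0.3735 0.2769 0.1262]
[[-1.3417 -0.0358]
 [ 1.356   0.057 ]]
[0.3738 0.2754 0.1347]
[[-1.386  -3.8931]
 [ 0.6593 -1.2988]
 [-0.6382 -0.6566]
 [ 0.8917  0.3357]
 [-1.0486  1.8459]
 [ 1.6164  1.672 ]]
yaw guess 0.13467044553792304
0 -1 -1 [ 72.1289 492.4654]
0 -1 1 [81.7959 46.6058]
0 1 -1 [351.0346 501.8436]
0 1 1 [380.8735  58.5236]
22 -1 -1 [ 67.0365 516.9485]
22 -1 1 [76.4472 67.413 ]
22 1 -1 [360.3803 526.7114]
22 1 1 [391.2647  79.8657]
129 -1 -1 [156.0667 558.9602]
129 -1 1 [163.1943 359.7011]
129 1 -1 [313.8585 564.1257]
129 1 1 [326.1463 365.4895]
67 -1 -1 [159.3931 442.2368]
67 -1 1 [165.4203 273.0903]
67 1 -1 [291.5521 446.7788]
67 1 1 [301.18   278.0771]
tray [ 0.491  -0.1469 -0.027 ]
[[-0.7561  0.3504]
 [-0.302  -0.2927]
 [ 0.5468  0.3142]
 [ 0.3495  1.3088]
 [-0.7399 -1.9659]
 [ 0.8396 -0.3569]]
```

Run:
```python
from h import *; from station import manip
plan([(0.374,0.2755,0.20,1.706),(0.374,0.2755,0.12,1.706)],manip.sense())
```

```text
5 [[-11.0, 3.0, 36.0, 0.008, 0.003, 0.018], [-11.0, 4.0, 36.0, 0.007, 0.002, 0.018], [0.0, 0.0, 27.0, 0.0, 0.0, 0.0], [0.0, 0.0, 26.0, 0.0, 0.0, 0.0], [0.0, 0.0, 27.0, 0.0, 0.0, 0.0]]
```

{"api": "servo_tool", "payload": {"motion": [[-11,3,36,0.008,0.003,0.018,1],[-11,4,36,0.007,0.002,0.018,1],[0,0,27,0,0,0,1],[0,0,26,0,0,0,1],[0,0,15,0,0,0,1],[0,0,0,0,0,0,1]]}}

```text
t: 3.23
tcp_pos: [0.383, 0.2677, 0.1306]
tool_rot: [0.664, 0.748, 0.005, 0.003]
force: [-0.6, -0.6, -0.4]
finger_gap: 1.0
```

Run:
```python
from h import *; from station import manip
s=manip.sense();print(s["tcp_pos"],yaw(s))
w=manip.snapshot("wrist");cv2.imwrite("pics/w2.png",w["frame"][:,:,::-1])
print(proj([s["tcp_pos"]],w))
plan([(0.374,0.2755,0.079,1.706)],s,step=15)
```

```text
[0.38297281 0.26774844 0.13061679] 1.6893837832521796
[[321.0301556  310.69064636]]
4 [[2.0, -2.0, 13.0, 0.003, -0.0, -0.004], [2.0, -2.0, 13.0, 0.003, -0.0, -0.004], [2.0, -2.0, 13.0, 0.003, -0.001, -0.004], [3.0, -2.0, 13.0, 0.003, -0.0, -0.005]]
```

View pics/w2.png

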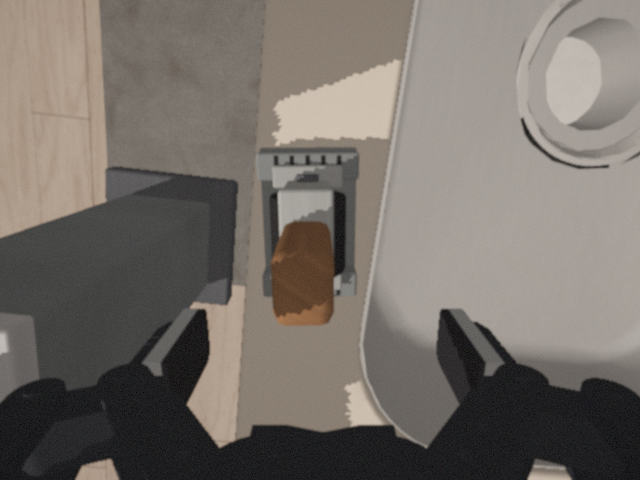

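Run:
```python
from h import *; from station import manip
np.set_printoptions(precision=4,suppress=True)
w=manip.snapshot("wrist");s=manip.sense();c={"w":w}
H=[("w",(273,325),(-13,-17,129)),("w",(334,324),(13,-17,129))]
S=[("w",(257,153),(-33,50,22)),("w",(358,151),(33,50,22)),("w",(263,297),(-33,-50,22)),("w",(356,296),(33,-50,22))]
for o in (H,S,H+S):
    x,r=fit(o,c,(.37,.27,.1));print(x);print(r.round(1).tolist())
plan([(0.374,0.2755,0.079,1.706)],s,step=15)
```

```text
[0.375  0.2764 0.1297]
[[-0.7, 0.0], [0.7, -0.0]]
[0.3752 0.2738 0.1264]
[[-2.1, -0.7], [0.8, 0.3], [0.0, 0.3], [0.3, 0.1]]
[0.3752 0.2746 0.1236]
[[-0.7, 3.9], [0.6, 4.2], [-1.8, -2.1], [1.3, -0.8], [-0.1, -0.8], [0.3, -0.7]]
4 [[2.0, -3.0, 13.0, 0.004, -0.001, -0.004], [2.0, -2.0, 14.0, 0.004, -0.001, -0.004], [2.0, -2.0, 13.0, 0.004, -0.0, -0.004], [2.0, -3.0, 14.0, 0.004, -0.001, -0.004]]
```

{"api": "servo_tool", "payload": {"motion": [[2,-3,13,0.004,-0.001,-0.002,1],[2,-2,14,0.004,-0.001,-0.002,1],[2,-2,13,0.004,0,-0.002,1],[2,-2,13,0.004,0,-0.003,1],[0,0,0,0,0,0,1]]}}

```text
t: 3.75
tcp_pos: [0.3835, 0.2756, 0.0862]
tool_rot: [0.663, 0.749, 0.009, 0.004]
force: [-0.1, -1.4, 0.5]
finger_gap: 1.0
```

Run:
```python
from h import *; from station import manip
s=manip.sense();print(s["tcp_pos"],yaw(s),s["force"],R.from_quat(s["tool_rot"]).as_matrix()[:,2])
plan([(0.375,0.2755,0.079,1.698)],s,step=15)
```

```text
[0.38348952 0.27564397 0.08616926] 1.6927660562595142 [-0.1330342  -1.37227629  0.45423266] [ 0.01764282  0.00710134 -0.99981913]
1 [[0.9, -8.6, 7.0, 0.018, -0.005, -0.005]]
```

Run:
```python
from station import manip
s=manip.sense();print(s["t"],s["q"],s["qd"],s["tau"],s["tcp_pos"])
```

```text
3.75 [ 3.86007138e-01  5.73687878e-01  1.94906705e+00 -1.12603223e-04
  5.99818327e-01  2.64174802e-01] [-1.29915720e-02 -6.09493837e-02 -2.93873765e-02 -6.56198202e-03
  3.12480059e-02 -1.17106359e-05] [-1.41322913e-02 -3.54117322e+01 -7.85648882e+00  1.68323424e-02
 -2.94402363e-01  3.83392136e-03] [0.38348952 0.27564397 0.08616926]
```

{"api": "servo_tool", "payload": {"motion": [[0,-6,0,0,0,0,1],[0,0,0,0,0,0,1]]}}

```text
t: 3.92
tcp_pos: [0.3791, 0.2749, 0.0883]
tool_rot: [0.663, 0.748, 0.01, 0.005]
force: [0.2, -0.2, -0.1]
finger_gap: 0.997
```

Run:
```python
from h import *
from station import manip
s=manip.sense();print(s["t"],s["q"],s["tcp_pos"],s["force"],R.from_quat(s["tool_rot"]).as_matrix()[:,2])
plan([(0.375,0.2755,0.079,1.698)],s,step=15)
```

```text
3.9167 [ 3.88189090e-01  5.65539126e-01  1.96052813e+00 -5.47365212e-04
  5.92320537e-01  2.67967517e-01] [0.37914702 0.274873   0.08833689] [ 0.15832979 -0.19492734 -0.10994199] [ 0.02159213  0.00849973 -0.99973073]
1 [[1.1, -4.3, 9.3, 0.022, -0.006, -0.007]]
```

{"api": "servo_tool", "payload": {"motion": [[1,-4,9,0.02,-0.006,-0.006,1],[0,0,0,0,0,0,1]]}}

```text
t: 4.08
tcp_pos: [0.3764, 0.2758, 0.0813]
tool_rot: [0.661, 0.75, 0.003, 0.002]
force: [0.5, 0.6, -0.4]
finger_gap: 0.998
```

Run:
```python
from h import *
from station import manip
s=manip.sense();print(s["t"],s["q"],s["tcp_pos"],s["force"],R.from_quat(s["tool_rot"]).as_matrix()[:,2])
plan([(0.375,0.2755,0.079,1.698)],s,step=15)
```

```text
4.0833 [ 3.92745563e-01  5.82310723e-01  1.95643030e+00 -1.77665389e-03
  5.96711510e-01  2.67570862e-01] [0.37641768 0.27576504 0.08125393] [ 0.45398687  0.63243215 -0.42277524] [ 0.00605536  0.00142792 -0.99998065]
1 [[-0.1, -1.5, 2.2, 0.006, -0.001, -0.001]]
```

{"api": "servo_tool", "payload": {"motion": [[0,-1.5,2,0.006,-0.001,-0.001,1],[0,0,0,0,0,0,0],[0,0,0,0,0,0,-1],[0,0,0,0,0,0,-1],[0,0,0,0,0,0,-1],[0,0,0,0,0,0,-1],[0,0,0,0,0,0,-1],[0,0,0,0,0,0,-1]], "grip_force": 70}}

```text
t: 4.75
tcp_pos: [0.3754, 0.276, 0.0799]
tool_rot: [0.66, 0.751, 0.0, 0.0]
force: [0.2, 0.7, -0.1]
finger_gap: 0.295
```

Run:
```python
from h import *
from station import manip
s=manip.sense();print(s["t"],s["tcp_pos"],yaw(s),s["force"],R.from_quat(s["tool_rot"]).as_matrix()[:,2],s["finger_gap"])
for n in("wrist","scene"):
    w=manip.snapshot(n)["frame"]
    if n=="scene": w=cv2.resize(w[270:360,280:400],None,fx=6,fy=6,interpolation=cv2.INTER_CUBIC)
    cv2.imwrite(f"pics/{n}3.png",w[:,:,::-1])
```

```text
4.75 [0.37536036 0.27596472 0.07993438] 1.699048235719331 [ 0.22912498  0.68794836 -0.05901608] [ 8.80214559e-04 -3.24141482e-05 -9.99999612e-01] 0.2952209011578764
```

View pics/wrist3.png

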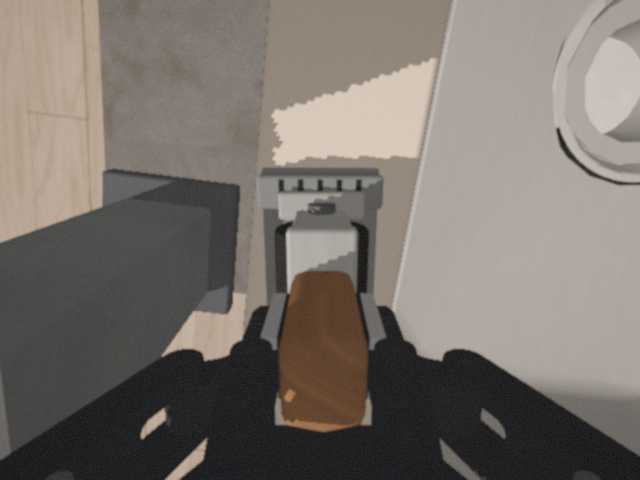

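View pics/scene3.png

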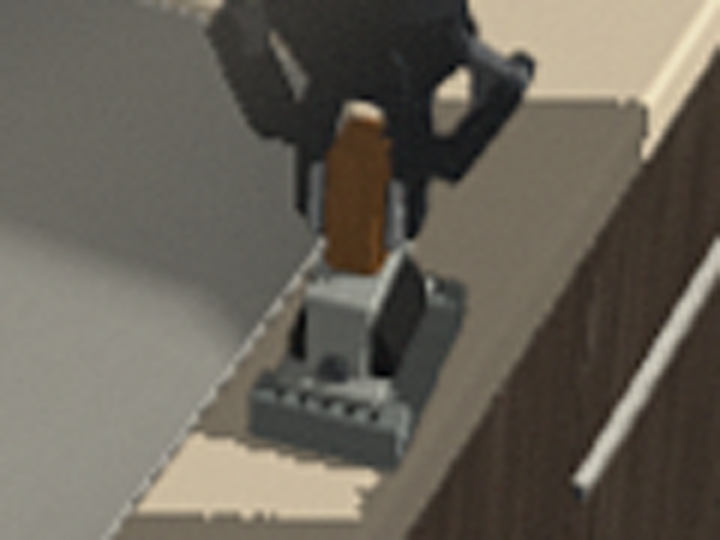

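Run:
```python
from h import *; from station import manip
plan([(0.3755,0.276,0.11,1.699),(0.3755,0.276,0.17,1.699),(0.494,-0.037,0.15,-0.027)],manip.sense(),step=30,rot=0.12)
```

```text
20 [[0.0, 0.0, -15.0, 0.0, 0.0, -0.0], [0.0, 0.0, -15.0, 0.001, 0.0, -0.0], [0.0, 0.0, -20.0, -0.0, 0.0, -0.0], [0.0, 0.0, -20.0, -0.0, 0.0, -0.0], [0.0, 0.0, -20.0, -0.0, 0.0, -0.0], [-22.0, 5.0, 1.0, -0.0, 0.0, 0.115], [-21.0, 8.0, 1.0, -0.0, 0.0, 0.115], [-20.0, 10.0, 1.0, 0.0, 0.0, 0.115], [-19.0, 12.0, 1.0, 0.0, 0.0, 0.115], [-17.0, 14.0, 1.0, 0.0, 0.0, 0.115], [-15.0, 16.0, 1.0, 0.0, 0.0, 0.115], [-13.0, 18.0, 2.0, 0.0, 0.0, 0.115]]
20 [[-11.0, 19.0, 1.0, 0.0, 0.0, 0.115], [-9.0, 20.0, 2.0, 0.0, 0.0, 0.115], [-7.0, 21.0, 1.0, 0.0, 0.0, 0.115], [-4.0, 22.0, 2.0, 0.0, 0.0, 0.115], [-2.0, 23.0, 1.0, 0.0, 0.0, 0.115], [1.0, 22.0, 2.0, 0.0, 0.0, 0.115], [4.0, 22.0, 1.0, 0.0, 0.0, 0.115], [6.0, 22.0, 2.0, 0.0, 0.0, 0.116]]
```

{"api": "servo_tool", "payload": {"motion": [[0,0,-15,0,0,0,-1],[0,0,-15,0.001,0,0,-1],[0,0,-20,0,0,0,-1],[0,0,-20,0,0,0,-1],[0,0,-20,0,0,0,-1],[0,0,0,0,0,0,-1]]}}

```text
t: 5.35
tcp_pos: [0.3709, 0.2739, 0.1684]
tool_rot: [0.661, 0.751, -0.007, -0.004]
force: [1.2, 0.3, -4.8]
finger_gap: 0.293
```

{"api": "servo_tool", "payload": {"motion": [[-22,5,1,0,0,0.115,-1],[-21,8,1,0,0,0.115,-1],[-20,10,1,0,0,0.115,-1],[-19,12,1,0,0,0.115,-1],[-17,14,1,0,0,0.115,-1],[-15,16,1,0,0,0.115,-1],[-13,18,2,0,0,0.115,-1],[-11,19,1,0,0,0.115,-1]]}}

```text
t: 6.02
tcp_pos: [0.4259, 0.103, 0.1504]
tool_rot: [0.931, 0.364, -0.014, -0.003]
force: [0.6, 0.1, -4.3]
finger_gap: 0.296
```

Run:
```python
from h import *; from station import manip
s=manip.sense();print(s["t"],s["tcp_pos"],yaw(s),s["force"],s["finger_gap"],s["q"])
plan([(0.494,-0.037,0.15,-0.027)],s,step=30,rot=0.12)
w=manip.snapshot("scene");cv2.imwrite("pics/scene4.png",w["frame"][:,:,::-1])
```

```text
6.0167 [0.42586408 0.10303498 0.15038528] 0.7443629778569778 [ 0.55043302  0.13294595 -4.32588253] 0.29642296277669616 [-0.01474038  0.42877067  1.95007454 -0.00805542  0.79076158  0.81762191]
7 [[-6.0, 21.0, -0.0, -0.001, 0.004, 0.11], [-4.0, 22.0, -0.0, -0.001, 0.004, 0.11], [-2.0, 22.0, -0.0, -0.001, 0.004, 0.11], [1.0, 22.0, -0.0, -0.0, 0.004, 0.11], [3.0, 22.0, -0.0, -0.001, 0.004, 0.11], [6.0, 22.0, -0.0, -0.0, 0.004, 0.111], [8.0, 21.0, -1.0, -0.001, 0.005, 0.11]]
```

View pics/scene4.png

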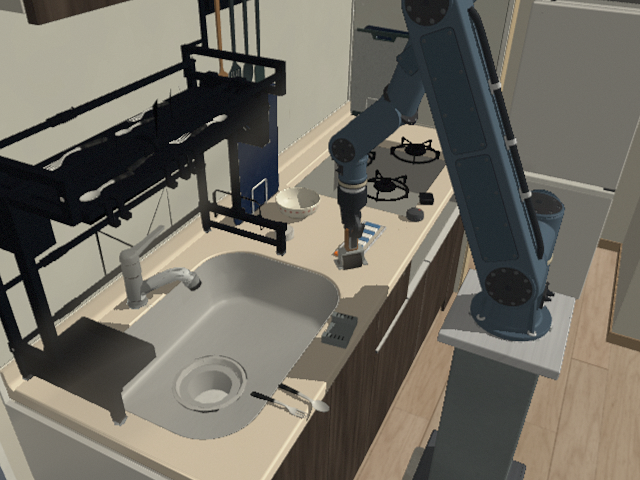

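{"api": "servo_tool", "payload": {"motion": [[-6,21,0,-0.001,0.004,0.11,-1],[-4,22,0,-0.001,0.004,0.11,-1],[-2,22,0,-0.001,0.004,0.11,-1],[1,22,0,0,0.004,0.11,-1],[3,22,0,-0.001,0.004,0.11,-1],[6,22,0,0,0.004,0.11,-1],[4,10,0,-0.001,0.004,0.06,-1],[0,0,0,0,0,0,-1]]}}

```text
t: 6.73
tcp_pos: [0.4839, -0.0376, 0.1368]
tool_rot: [1.0, -0.009, -0.008, -0.0]
force: [0.2, 0.3, -4.2]
finger_gap: 0.293
```

Run:
```python
from h import *; from station import manip; import pickle
s=manip.sense();print(s["t"],s["tcp_pos"],yaw(s),s["force"],s["finger_gap"],R.from_quat(s["tool_rot"]).as_matrix()[:,2])
plan([(0.494,-0.037,0.12,-0.027)],s,step=30,rot=0.12)
w=manip.snapshot("wrist");cv2.imwrite("pics/wrist5.png",w["frame"][:,:,::-1]);pickle.dump(w,open("w5.pkl","wb"))
```

```text
6.7333 [ 0.48390387 -0.03763358  0.1367981 ] -0.017564674184670316 [ 0.20947338  0.28862841 -4.19781246] 0.2930533427427274 [-1.69320129e-02  7.80486450e-04 -9.99856339e-01]
1 [[10.4, -0.8, 16.6, -0.0, 0.017, 0.009]]
```

View pics/wrist5.png

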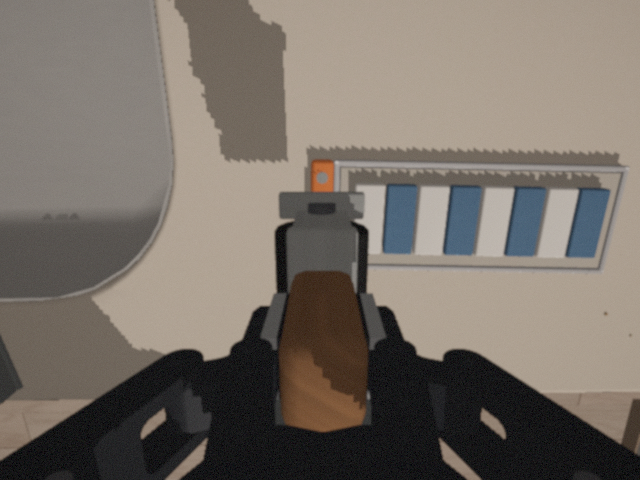

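Run:
```python
from h import *; import pickle
from station import manip
np.set_printoptions(precision=4,suppress=True)
w=pickle.load(open("w5.pkl","rb"));c={"w":w,"top":pickle.load(open("cams1.pkl","rb"))["top"]}
O=[("w",(626,166),(40,-102,8)),("w",(603,268),(-40,-102,8)),("w",(337,162),(40,102,8)),("w",(312,161),(40,118,9))]
x,r=fit(O,c,(.49,-.15,0));print(x,r.round(1).tolist())
O+=[("w",(599,258),(-25,-87.2,18)),("w",(609,188),(25,-87.2,18))]
x,r=fit(O,c,(.49,-.15,0));print(x,r.round(1).tolist())
O=[("w",(599,258),(-25,-87.2,18)),("w",(609,188),(25,-87.2,18)),("w",(385,184),(25,66,18)),("w",(414,255),(-25,44,18))]
x,r=fit(O,c,(.49,-.15,0));print(x,r.round(1).tolist())
```

```text
[ 0.4896 -0.1483 -0.0326] [[4.9, -0.2], [0.9, 5.9], [-2.5, -0.6], [-0.9, 0.2]]
[ 0.49   -0.1479 -0.0281] [[4.4, -1.5], [0.9, 4.8], [-3.4, -0.6], [-1.7, 0.3], [-1.3, 0.3], [5.2, 0.4]]
[ 0.4909 -0.147  -0.0324] [[-2.6, -0.3], [4.2, -0.3], [1.0, 0.5], [-1.5, 0.2]]
```

{"api": "servo_tool", "payload": {"motion": [[5,0,15,0,0.009,0.005,-1],[5,0,15,0,0.009,0.005,-1],[0,0,8,0,0,0,-1],[0,0,0,0,0,0,-1],[0,0,0,0,0,0,-1]]}}

```text
t: 7.2
tcp_pos: [0.4873, -0.0319, 0.094]
tool_rot: [1.0, -0.008, -0.005, -0.003]
force: [0.2, -0.9, -4.6]
finger_gap: 0.294
```

```bash
cat > st.py <<'E'
from h import *; from station import manip
s=manip.sense();p=s["tcp_pos"];print("t",s["t"],"tcp",p.round(4),"yaw",round(yaw(s),4),"F",s["force"].round(1),"z",R.from_quat(s["tool_rot"]).as_matrix()[:,2].round(4))
d=p[:2]-[0.4903,-0.1475];a=-0.029
print("tray xy mm",((np.array([[np.cos(a),np.sin(a)],[-np.sin(a),np.cos(a)]])@d)*1000).round(1), "wheel z",round((p[2]-.0719)*1000,1))
Rg=R.from_euler("z",a)*R.from_rotvec([np.pi,0,0]);print("rot corr",(R.from_quat(s["tool_rot"]).inv()*Rg).as_rotvec().round(4))
E
python3 st.py
```

```text
t 7.2 tcp [ 0.4873 -0.0319  0.094 ] yaw -0.0151 F [ 0.2 -0.9 -4.6] z [-0.0106  0.0058 -0.9999]
tray xy mm [ -6.4 115.5] wheel z 22.1
rot corr [-0.0055  0.0107  0.0139]
```

{"api": "servo_tool", "payload": {"motion": [[6,5,0,-0.005,0.011,0.014,-1],[0,0,0,0,0,0,-1]]}}

```text
t: 7.37
tcp_pos: [0.4927, -0.036, 0.0941]
tool_rot: [1.0, -0.014, -0.0, -0.0]
force: [-0.1, -0.6, -4.1]
finger_gap: 0.295
```

```bash
python3 st.py
```

```text
t 7.3667 tcp [ 0.4927 -0.036   0.0941] yaw -0.0273 F [-0.1 -0.6 -4.1] z [-3.e-04  5.e-04 -1.e+00]
tray xy mm [ -0.8 111.6] wheel z 22.2
rot corr [-0.0005  0.0004  0.0017]
```

Square and over the orange plate. I'll feel for the plate gently.

{"api": "servo_tool", "payload": {"motion": [[0.5,1,6,0,0,0.001,-1],[0,0,3,0,0,0,-1],[0,0,0,0,0,0,-1]]}}

```text
t: 7.62
tcp_pos: [0.4942, -0.0372, 0.0859]
tool_rot: [1.0, -0.014, 0.001, 0.0]
force: [0.8, -0.4, -4.9]
finger_gap: 0.295
```

{"api": "servo_tool", "payload": {"motion": [[0,0,2,0,0,0,-1]]}}

```text
t: 7.7
tcp_pos: [0.4945, -0.0374, 0.0841]
tool_rot: [1.0, -0.014, 0.002, 0.0]
force: [0.8, 0.4, -5.0]
finger_gap: 0.292
```

{"api": "servo_tool", "payload": {"motion": [[0,0,2,0,0,0,-1]]}}

```text
t: 7.78
tcp_pos: [0.4946, -0.0374, 0.0821]
tool_rot: [1.0, -0.014, 0.002, 0.0]
force: [-0.6, 0.3, -4.6]
finger_gap: 0.297
```

```bash
python3 st.py
```

```text
t 7.7833 tcp [ 0.4946 -0.0374  0.0821] yaw -0.0279 F [-0.6  0.3 -4.6] z [ 3.9e-03 -8.0e-04 -1.0e+00]
tray xy mm [  1.1 110.2] wheel z 10.2
rot corr [ 0.0007 -0.004   0.0011]
```

{"api": "servo_tool", "payload": {"motion": [[-0.5,0,1.5,0,-0.004,0.001,-1]]}}

```text
t: 7.87
tcp_pos: [0.4942, -0.0375, 0.0806]
tool_rot: [1.0, -0.015, 0.0, 0.0]
force: [0.2, 1.4, 14.0]
finger_gap: 0.3
```

{"api": "servo_tool", "payload": {"motion": [[0,0,1.5,0,0,0,-1]]}}

```text
t: 7.95
tcp_pos: [0.4945, -0.0376, 0.0805]
tool_rot: [1.0, -0.014, 0.0, 0.001]
force: [-3.4, 0.6, 25.1]
finger_gap: 0.299
```

```bash
python3 st.py
```

```text
t 7.95 tcp [ 0.4945 -0.0376  0.0805] yaw -0.0289 F [-3.4  0.6 25.1] z [ 5.0e-04 -1.1e-03 -1.0e+00]
tray xy mm [  1.  109.9] wheel z 8.6
rot corr [ 0.0011 -0.0005  0.0001]
```

{"api": "servo_tool", "payload": {"motion": [[-1,0,-9,0.001,0,0,-1],[0,0,-9,0,0,0,-1],[0,10,-1,0,0,0,-1],[0,13,0,0,0,0,-1],[0,0,0,0,0,0,-1]]}}

```text
t: 8.37
tcp_pos: [0.4934, -0.0621, 0.1021]
tool_rot: [1.0, -0.013, 0.001, 0.001]
force: [-0.2, 0.3, -4.4]
finger_gap: 0.297
```

```bash
python3 st.py
```

```text
t 8.3667 tcp [ 0.4934 -0.0621  0.1021] yaw -0.0264 F [-0.2  0.3 -4.4] z [ 0.0028 -0.0016 -1.    ]
tray xy mm [ 0.6 85.5] wheel z 30.2
rot corr [ 0.0015 -0.0029  0.0026]
```

{"api": "servo_tool", "payload": {"motion": [[0,0,5,0.001,-0.003,0.002,-1],[0,0,2,0,0,0,-1],[0,0,0,0,0,0,-1]]}}

```text
t: 8.62
tcp_pos: [0.4934, -0.0633, 0.0945]
tool_rot: [1.0, -0.016, -0.0, 0.0]
force: [-0.1, -0.5, -4.5]
finger_gap: 0.296
```

{"api": "servo_tool", "payload": {"motion": [[0,0,0.3,0,0,0,-1],[0,0,0.3,0,0,0,-1],[0,0,0.3,0,0,0,-1],[0,0,0.3,0,0,0,-1]]}}

```text
t: 8.95
tcp_pos: [0.4924, -0.0622, 0.0921]
tool_rot: [1.0, -0.015, -0.002, -0.0]
force: [0.2, 0.5, -5.4]
finger_gap: 0.297
```

```bash
python3 st.py
```

```text
t 8.95 tcp [ 0.4924 -0.0622  0.0921] yaw -0.03 F [ 0.2  0.5 -5.4] z [-3.e-03  9.e-04 -1.e+00]
tray xy mm [-0.3 85.4] wheel z 20.2
rot corr [-0.0009  0.0031 -0.001 ]
```

{"api": "servo_tool", "payload": {"motion": [[0,0,0.2,0,0.003,0,-1],[0,0,0.2,0,0,0,-1]]}}

```text
t: 9.12
tcp_pos: [0.4923, -0.0618, 0.0915]
tool_rot: [1.0, -0.015, -0.0, -0.0]
force: [-0.5, 0.3, -3.9]
finger_gap: 0.298
```

{"api": "servo_tool", "payload": {"motion": [[0,0,0.2,0,0,0,-1],[0,0,0.2,0,0,0,-1]]}}

```text
t: 9.28
tcp_pos: [0.4923, -0.0616, 0.0911]
tool_rot: [1.0, -0.015, -0.0, -0.0]
force: [0.6, 0.2, -4.6]
finger_gap: 0.294
```

{"api": "servo_tool", "payload": {"motion": [[0,0,0.2,0,0,0,-1],[0,0,0.2,0,0,0,-1]]}}

```text
t: 9.45
tcp_pos: [0.4924, -0.0616, 0.0908]
tool_rot: [1.0, -0.015, 0.0, -0.0]
force: [-0.1, -0.6, -5.8]
finger_gap: 0.3
```

{"api": "servo_tool", "payload": {"motion": [[0,0,0.2,0,0,0,-1],[0,0,0.2,0,0,0,-1]]}}

```text
t: 9.62
tcp_pos: [0.4925, -0.0617, 0.0904]
tool_rot: [1.0, -0.015, 0.0, -0.0]
force: [-0.4, 0.4, -4.3]
finger_gap: 0.292
```

```bash
python3 st.py
```

```text
t 9.6167 tcp [ 0.4925 -0.0617  0.0904] yaw -0.0291 F [-0.4  0.4 -4.3] z [ 5.e-04  8.e-04 -1.e+00]
tray xy mm [-0.3 85.9] wheel z 18.5
rot corr [-0.0008 -0.0005 -0.0001]
```

{"api": "servo_tool", "payload": {"motion": [[0,0,0.3,0,0,0,-1],[0,0,0.3,0,0,0,-1],[0,0,0.3,0,0,0,-1]]}}

```text
t: 9.87
tcp_pos: [0.4925, -0.0617, 0.0895]
tool_rot: [1.0, -0.015, 0.0, -0.0]
force: [-1.0, -0.6, -4.9]
finger_gap: 0.295
```

{"api": "servo_tool", "payload": {"motion": [[0,0,0.3,0,0,0,-1],[0,0,0.3,0,0,0,-1],[0,0,0.3,0,0,0,-1]]}}

```text
t: 10.12
tcp_pos: [0.4926, -0.0617, 0.0885]
tool_rot: [1.0, -0.015, 0.0, -0.0]
force: [-1.5, -0.3, -4.4]
finger_gap: 0.294
```

{"api": "servo_tool", "payload": {"motion": [[0,0,0.3,0,0,0,-1],[0,0,0.3,0,0,0,-1],[0,0,0.3,0,0,0,-1]]}}

```text
t: 10.37
tcp_pos: [0.4926, -0.0617, 0.0875]
tool_rot: [1.0, -0.015, 0.0, -0.0]
force: [0.1, 1.0, -4.8]
finger_gap: 0.297
```

{"api": "servo_tool", "payload": {"motion": [[0,0,0.3,0,0,0,-1],[0,0,0.3,0,0,0,-1],[0,0,0.3,0,0,0,-1]]}}

```text
t: 10.62
tcp_pos: [0.4926, -0.0618, 0.0873]
tool_rot: [1.0, -0.015, 0.0, -0.0]
force: [-0.8, 0.1, 0.3]
finger_gap: 0.296
```

{"api": "servo_tool", "payload": {"motion": [[0,1,0.6,0,0,0,-1],[0,1.5,0.8,0,0,0,-1],[0,1.5,0.8,0,0,0,-1]]}}

```text
t: 10.87
tcp_pos: [0.4926, -0.0658, 0.0864]
tool_rot: [1.0, -0.014, 0.001, -0.0]
force: [-1.1, -0.1, 3.1]
finger_gap: 0.299
```

{"api": "servo_tool", "payload": {"motion": [[0,1.5,0.8,0,0,0,-1],[0,1.5,0.8,0,0,0,-1]]}}

```text
t: 11.03
tcp_pos: [0.4924, -0.0692, 0.0853]
tool_rot: [1.0, -0.014, 0.001, -0.0]
force: [-1.1, 1.3, 3.6]
finger_gap: 0.298
```

{"api": "servo_tool", "payload": {"motion": [[0,1.5,0.8,0,0,0,-1],[0,1.5,0.8,0,0,0,-1]]}}

```text
t: 11.2
tcp_pos: [0.4924, -0.0721, 0.0841]
tool_rot: [1.0, -0.015, 0.001, -0.001]
force: [-1.2, 4.1, 11.4]
finger_gap: 0.297
```

```bash
python3 st.py
```

```text
t 11.2 tcp [ 0.4924 -0.0721  0.0841] yaw -0.0298 F [-1.2  4.1 11.4] z [ 0.0021  0.0012 -1.    ]
tray xy mm [-0.1 75.5] wheel z 12.2
rot corr [-0.0013 -0.0021 -0.0008]
```

{"api": "servo_tool", "payload": {"motion": [[0,1.5,0.8,-0.001,-0.002,0,-1],[0,1.5,0.8,0,0,0,-1],[0,1.5,0.8,0,0,0,-1]]}}

```text
t: 11.45
tcp_pos: [0.4924, -0.0749, 0.0837]
tool_rot: [1.0, -0.016, 0.0, -0.002]
force: [-2.3, 3.4, 10.4]
finger_gap: 0.294
```

{"api": "servo_tool", "payload": {"motion": [[0,1.5,0.8,0,0,0,-1],[0,1.5,0.8,0,0,0,-1],[0,1.5,0.8,0,0,0,-1]]}}

```text
t: 11.7
tcp_pos: [0.4923, -0.0782, 0.0836]
tool_rot: [1.0, -0.017, 0.001, -0.003]
force: [-2.1, 1.9, 10.9]
finger_gap: 0.3
```

{"api": "servo_tool", "payload": {"motion": [[0,1.5,0.8,0,0,0,-1],[0,1.5,0.8,0,0,0,-1],[0,1.5,0.8,0,0,0,-1]]}}

```text
t: 11.95
tcp_pos: [0.4921, -0.0825, 0.0836]
tool_rot: [1.0, -0.017, 0.001, -0.004]
force: [-1.9, 0.8, 10.3]
finger_gap: 0.293
```

```bash
python3 st.py
```

```text
t 11.95 tcp [ 0.4921 -0.0825  0.0836] yaw -0.0331 F [-1.9  0.8 10.3] z [ 0.0027  0.007  -1.    ]
tray xy mm [-0.1 65. ] wheel z 11.7
rot corr [-0.0071 -0.0025 -0.0041]
```

{"api": "servo_tool", "payload": {"motion": [[0,1.5,0.8,-0.003,-0.001,0.002,-1],[0,1.5,0.8,-0.003,-0.001,0.002,-1],[0,1.5,0.8,-0.002,0,0,-1],[0,1.5,0.8,-0.001,0,0,-1]]}}

```text
t: 12.28
tcp_pos: [0.492, -0.0897, 0.0836]
tool_rot: [1.0, -0.018, 0.001, 0.002]
force: [-2.4, 0.3, 10.4]
finger_gap: 0.298
```

{"api": "servo_tool", "payload": {"motion": [[0,1.5,0.8,-0.001,0,0,-1],[0,1.5,0.8,-0.001,0,0,-1],[0,1.5,0.8,-0.001,0,0,-1],[0,1.5,0.8,-0.001,0,0,-1]]}}

```text
t: 12.62
tcp_pos: [0.4917, -0.0939, 0.0837]
tool_rot: [1.0, -0.019, 0.001, 0.002]
force: [-2.0, 5.0, 10.9]
finger_gap: 0.299
```

{"api": "servo_tool", "payload": {"motion": [[0,1.5,0.8,-0.001,0,0,-1],[0,1.5,0.8,-0.001,0,0,-1],[0,1.5,0.8,-0.001,0,0,-1],[0,1.5,0.8,-0.001,0,0,-1]]}}

```text
t: 12.95
tcp_pos: [0.4915, -0.097, 0.0837]
tool_rot: [1.0, -0.02, 0.002, 0.001]
force: [-0.6, 3.7, 10.5]
finger_gap: 0.298
```

```bash
python3 st.py
```

```text
t 12.95 tcp [ 0.4915 -0.097   0.0837] yaw -0.0405 F [-0.6  3.7 10.5] z [ 0.0037 -0.0027 -1.    ]
tray xy mm [-0.2 50.5] wheel z 11.8
rot corr [ 0.0025 -0.0038 -0.0115]
```

{"api": "servo_tool", "payload": {"motion": [[0,1.5,0.8,0.001,-0.002,-0.004,-1],[0,1.5,0.8,0.001,-0.002,-0.004,-1],[0,1.5,0.8,0,0,-0.003,-1],[0,1.5,0.8,0,0,-0.002,-1]]}}

```text
t: 13.28
tcp_pos: [0.4916, -0.1016, 0.0837]
tool_rot: [1.0, -0.015, 0.001, -0.001]
force: [-2.4, 0.6, 10.8]
finger_gap: 0.298
```

{"api": "servo_tool", "payload": {"motion": [[0,1.5,0.8,0,0,-0.001,-1],[0,1.5,0.8,0,0,-0.001,-1],[0,1.5,0.8,0,0,-0.001,-1],[0,1.5,0.8,0,0,-0.001,-1]]}}

```text
t: 13.62
tcp_pos: [0.4914, -0.1082, 0.0837]
tool_rot: [1.0, -0.013, 0.001, -0.001]
force: [-2.3, 0.9, 10.5]
finger_gap: 0.292
```

{"api": "servo_tool", "payload": {"motion": [[0,1.5,0.8,0,0,-0.001,-1],[0,1.5,0.8,0,0,-0.001,-1],[0,1.5,0.8,0,0,-0.001,-1],[0,1.5,0.8,0,0,-0.001,-1]]}}

```text
t: 13.95
tcp_pos: [0.4911, -0.1146, 0.0837]
tool_rot: [1.0, -0.013, 0.002, -0.001]
force: [-1.3, 5.2, 11.3]
finger_gap: 0.299
```

```bash
python3 st.py
```

```text
t 13.95 tcp [ 0.4911 -0.1146  0.0837] yaw -0.0251 F [-1.3  5.2 11.3] z [ 0.0034  0.0029 -1.    ]
tray xy mm [-0.2 32.9] wheel z 11.8
rot corr [-0.003  -0.0033  0.0039]
```

{"api": "servo_tool", "payload": {"motion": [[0,1.5,0.8,-0.001,-0.002,0.001,-1],[0,1.5,0.8,-0.001,-0.001,0.001,-1],[0,1.5,0.8,0,0,0,-1],[0,1.5,0.8,0,0,0,-1],[0,1.5,0.8,0,0,0,-1],[0,1.5,0.8,0,0,0,-1],[0,1.5,0.8,0,0,0,-1],[0,1.5,0.8,0,0,0,-1]]}}

```text
t: 14.62
tcp_pos: [0.491, -0.1208, 0.0837]
tool_rot: [1.0, -0.017, 0.001, -0.006]
force: [-2.3, 3.3, 10.8]
finger_gap: 0.295
```

{"api": "servo_tool", "payload": {"motion": [[0,1.5,0.8,0,0,0,-1],[0,1.5,0.8,0,0,0,-1],[0,1.5,0.8,0,0,0,-1],[0,1.5,0.8,0,0,0,-1],[0,1.5,0.8,0,0,0,-1],[0,1.5,0.8,0,0,0,-1]]}}

```text
t: 15.12
tcp_pos: [0.4907, -0.1297, 0.0837]
tool_rot: [1.0, -0.016, 0.002, -0.007]
force: [-2.9, 0.5, 11.2]
finger_gap: 0.295
```

```bash
python3 st.py
```

```text
t 15.1167 tcp [ 0.4907 -0.1297  0.0837] yaw -0.0329 F [-2.9  0.5 11.2] z [ 0.0046  0.013  -0.9999]
tray xy mm [-0.1 17.8] wheel z 11.8
rot corr [-0.0132 -0.0042 -0.0039]
```

{"api": "servo_tool", "payload": {"motion": [[0,1.5,0.8,-0.004,-0.001,-0.001,-1],[0,1.5,0.8,-0.004,-0.001,-0.001,-1],[0,1.5,0.8,-0.003,-0.001,-0.001,-1],[0,1.5,0.8,-0.001,0,0,-1],[0,1.5,0.8,-0.001,0,0,-1],[0,1.5,0.8,-0.001,0,0,-1]]}}

```text
t: 15.62
tcp_pos: [0.4904, -0.1379, 0.0838]
tool_rot: [1.0, -0.017, 0.001, -0.001]
force: [-1.9, 5.2, 10.6]
finger_gap: 0.304
```

{"api": "servo_tool", "payload": {"motion": [[0,1.5,0.8,-0.001,0,0,-1],[0,1.5,0.8,-0.001,0,0,-1],[0,1.5,0.8,-0.001,0,0,-1],[0,1.5,0.8,-0.001,0,0,-1],[0,1.5,0.8,-0.001,0,0,-1],[0,1.5,0.8,-0.001,0,0,-1]]}}

```text
t: 16.12
tcp_pos: [0.4903, -0.1425, 0.0838]
tool_rot: [1.0, -0.018, 0.002, -0.002]
force: [-1.6, 2.7, 10.2]
finger_gap: 0.298
```

```bash
python3 st.py
```

```text
t 16.1167 tcp [ 0.4903 -0.1425  0.0838] yaw -0.0367 F [-1.6  2.7 10.2] z [ 0.0043  0.0036 -1.    ]
tray xy mm [-0.2  5. ] wheel z 11.9
rot corr [-0.0037 -0.0042 -0.0077]
```

{"api": "servo_tool", "payload": {"motion": [[0,1.5,0.8,-0.002,-0.002,-0.003,-1],[0,1.5,0.8,-0.002,-0.001,-0.003,-1],[0,1.5,0.8,-0.001,0,-0.002,-1],[0,1.5,0.8,-0.001,0,-0.001,-1],[0,1.5,0.8,-0.001,0,-0.001,-1],[0,1.5,0.8,-0.001,0,-0.001,-1]]}}

```text
t: 16.62
tcp_pos: [0.4901, -0.1519, 0.0837]
tool_rot: [1.0, -0.013, 0.001, 0.002]
force: [-2.7, 0.4, 10.4]
finger_gap: 0.296
```

{"api": "servo_tool", "payload": {"motion": [[0,1.5,0.8,-0.001,0,-0.001,-1],[0,1.5,0.8,-0.001,0,-0.001,-1],[0,1.5,0.8,-0.001,0,-0.001,-1],[0,1.5,0.8,-0.001,0,-0.001,-1],[0,1.5,0.8,-0.001,0,0,-1],[0,1.5,0.8,-0.001,0,0,-1]]}}

```text
t: 17.12
tcp_pos: [0.4897, -0.1598, 0.0838]
tool_rot: [1.0, -0.014, 0.002, 0.003]
force: [-0.6, 4.4, 10.8]
finger_gap: 0.293
```

```bash
python3 st.py
```

```text
t 17.1167 tcp [ 0.4897 -0.1598  0.0838] yaw -0.028 F [-0.6  4.4 10.8] z [ 0.0039 -0.0067 -1.    ]
tray xy mm [ -0.3 -12.3] wheel z 11.9
rot corr [ 0.0066 -0.0041  0.001 ]
```

{"api": "servo_tool", "payload": {"motion": [[0,1.5,0.8,0.003,-0.002,0,-1],[0,1.5,0.8,0.002,-0.002,0,-1],[0,1.5,0.8,0,0,0,-1],[0,1.5,0.8,0,0,0,-1],[0,1.5,0.8,0,0,0,-1],[0,1.5,0.8,0,0,0,-1],[0,1.5,0.8,0,0,0,-1],[0,1.5,0.8,0,0,0,-1]]}}

```text
t: 17.78
tcp_pos: [0.4897, -0.167, 0.0838]
tool_rot: [1.0, -0.016, 0.001, -0.004]
force: [-1.7, 1.7, 10.1]
finger_gap: 0.297
```

{"api": "servo_tool", "payload": {"motion": [[0,1.5,0.8,0,0,0,-1],[0,1.5,0.8,0,0,0,-1],[0,1.5,0.8,0,0,0,-1],[0,1.5,0.8,0,0,0,-1],[0,1.5,0.8,0,0,0,-1],[0,1.5,0.8,0,0,0,-1]]}}

```text
t: 18.28
tcp_pos: [0.4894, -0.1777, 0.0838]
tool_rot: [1.0, -0.015, 0.002, -0.003]
force: [-2.5, 1.4, 9.9]
finger_gap: 0.297
```

```bash
python3 st.py
```

```text
t 18.2833 tcp [ 0.4894 -0.1777  0.0838] yaw -0.0301 F [-2.5  1.4  9.9] z [ 0.0038  0.0052 -1.    ]
tray xy mm [ -0.1 -30.2] wheel z 11.9
rot corr [-0.0053 -0.0036 -0.001 ]
```

{"api": "servo_tool", "payload": {"motion": [[0,1.5,0.8,-0.002,-0.002,0,-1],[0,1.5,0.8,-0.002,-0.002,0,-1],[0,1.5,0.8,-0.001,0,0,-1],[0,1.5,0.8,-0.001,0,0,-1],[0,1.5,0.8,-0.001,0,0,-1],[0,1.5,0.8,-0.001,0,0,-1],[0,1.5,0.8,0,0,0,-1],[0,1.5,0.8,0,0,0,-1]]}}

```text
t: 18.95
tcp_pos: [0.4892, -0.1851, 0.0838]
tool_rot: [1.0, -0.018, 0.001, -0.004]
force: [-1.4, 2.9, 10.0]
finger_gap: 0.293
```

{"api": "servo_tool", "payload": {"motion": [[0,1.5,0.8,0,0,0,-1],[0,1.5,0.8,0,0,0,-1],[0,1.5,0.8,0,0,0,-1],[0,1.5,0.8,0,0,0,-1],[0,1.5,0.8,0,0,0,-1],[0,1.5,0.8,0,0,0,-1]]}}

```text
t: 19.45
tcp_pos: [0.489, -0.193, 0.0837]
tool_rot: [1.0, -0.018, 0.001, -0.005]
force: [-1.8, 0.4, 9.5]
finger_gap: 0.293
```

```bash
python3 st.py
```

```text
t 19.45 tcp [ 0.489  -0.193   0.0837] yaw -0.0355 F [-1.8  0.4  9.5] z [ 0.0032  0.009  -1.    ]
tray xy mm [ -0.  -45.6] wheel z 11.8
rot corr [-0.0091 -0.0029 -0.0065]
```

{"api": "servo_tool", "payload": {"motion": [[0,1.5,0.8,-0.003,-0.001,-0.002,-1],[0,1.5,0.8,-0.003,-0.001,-0.002,-1],[0,1.5,0.8,-0.002,0,-0.001,-1],[0,1.5,0.8,-0.001,0,-0.001,-1],[0,1.5,0.8,-0.001,0,0,-1],[0,1.5,0.8,0,0,0,-1],[0,1.5,0.8,0,0,0,-1],[0,1.5,0.8,0,0,0,-1]]}}

```text
t: 20.12
tcp_pos: [0.4885, -0.2041, 0.0838]
tool_rot: [1.0, -0.017, 0.001, -0.001]
force: [-0.9, 4.7, 11.3]
finger_gap: 0.295
```

{"api": "servo_tool", "payload": {"motion": [[0,1.5,0.8,0,0,0,-1],[0,1.5,0.8,0,0,0,-1],[0,1.5,0.8,0,0,0,-1],[0,1.5,0.8,0,0,0,-1],[0,1.5,0.8,0,0,0,-1],[0,1.5,0.8,0,0,0,-1]]}}

```text
t: 20.62
tcp_pos: [0.4884, -0.2082, 0.0838]
tool_rot: [1.0, -0.018, 0.002, -0.006]
force: [-2.3, 3.4, 9.8]
finger_gap: 0.296
```

```bash
python3 st.py
```

```text
t 20.6167 tcp [ 0.4884 -0.2082  0.0838] yaw -0.037 F [-2.3  3.4  9.8] z [ 0.0039  0.0121 -0.9999]
tray xy mm [ -0.2 -60.7] wheel z 11.9
rot corr [-0.0122 -0.0035 -0.008 ]
```

{"api": "servo_tool", "payload": {"motion": [[0,1.5,0.8,-0.004,-0.001,-0.003,-1],[0,1.5,0.8,-0.004,-0.001,-0.003,-1],[0,1.5,0.8,-0.003,-0.001,-0.002,-1],[0,1.5,0.8,-0.001,0,0,-1],[0,1.5,0.8,0,0,0,-1],[0,1.5,0.8,0,0,0,-1]]}}

```text
t: 21.12
tcp_pos: [0.4883, -0.2178, 0.0838]
tool_rot: [1.0, -0.015, 0.001, 0.0]
force: [-2.2, 0.3, 8.7]
finger_gap: 0.293
```

{"api": "servo_tool", "payload": {"motion": [[0,1.5,0.8,0,0,0,-1],[0,1.5,0.8,0,0,0,-1],[0,1.5,0.8,0,0,0,-1],[0,1.5,0.8,0,0,0,-1]]}}

```text
t: 21.45
tcp_pos: [0.488, -0.226, 0.0838]
tool_rot: [1.0, -0.014, 0.001, 0.002]
force: [-2.7, 1.5, 8.5]
finger_gap: 0.292
```

```bash
python3 st.py
```

```text
t 21.45 tcp [ 0.488  -0.226   0.0838] yaw -0.0287 F [-2.7  1.5  8.5] z [ 0.0029 -0.004  -1.    ]
tray xy mm [ -0.1 -78.5] wheel z 11.9
rot corr [ 0.004  -0.0031  0.0003]
```

{"api": "servo_tool", "payload": {"motion": [[0,1.5,0.9,0.002,-0.001,0,-1],[0,1.5,0.9,0.001,0,0,-1],[0,0,-5,0,0,0,-1],[0,0,-20,0,0,0,-1],[0,0,-30,0,0,0,-1],[0,0,-25,0,0,0,-1],[0,0,0,0,0,0,-1]]}}

```text
t: 22.03
tcp_pos: [0.4863, -0.2304, 0.1614]
tool_rot: [1.0, -0.015, -0.001, -0.001]
force: [1.4, -0.7, -5.3]
finger_gap: 0.295
```

```bash
python3 st.py
python3 - <<'E'
from h import *; from station import manip
for n in("scene","wrist"):
    f=manip.snapshot(n)["frame"][:,:,::-1]
    if n=="scene": f=cv2.resize(f[210:270,320:400],None,fx=10,fy=10,interpolation=cv2.INTER_CUBIC)
    cv2.imwrite(f"pics/{n}6.png",f)
plan([(0.3765,0.2745,0.17,1.699)],manip.sense(),step=38,rot=0.11)
E
```

```text
t 22.0333 tcp [ 0.4863 -0.2304  0.1614] yaw -0.0304 F [ 1.4 -0.7 -5.3] z [-0.0024  0.0016 -1.    ]
tray xy mm [ -1.6 -83. ] wheel z 89.5
rot corr [-0.0015  0.0025 -0.0014]
16 [[-8.0, -31.0, -1.0, -0.001, 0.0, -0.108], [-4.0, -32.0, -1.0, -0.001, 0.0, -0.108], [-1.0, -32.0, -1.0, -0.001, 0.0, -0.108], [3.0, -32.0, -1.0, -0.001, 0.0, -0.108], [6.0, -32.0, -0.0, -0.001, 0.0, -0.108], [9.0, -31.0, -1.0, -0.001, 0.0, -0.108], [13.0, -29.0, -1.0, -0.001, 0.0, -0.108], [16.0, -28.0, -1.0, -0.001, 0.0, -0.108], [19.0, -26.0, -1.0, -0.001, 0.0, -0.108], [21.0, -24.0, -0.0, -0.001, 0.0, -0.108], [24.0, -22.0, -1.0, -0.001, 0.001, -0.108], [26.0, -19.0, -0.0, -0.0, 0.0, -0.108]]
16 [[28.0, -16.0, -1.0, -0.001, 0.001, -0.108], [30.0, -12.0, -0.0, -0.0, 0.0, -0.108], [31.0, -9.0, -1.0, -0.001, 0.001, -0.109], [31.0, -7.0, -0.0, 0.0, 0.0, -0.108]]
```

View pics/scene6.png

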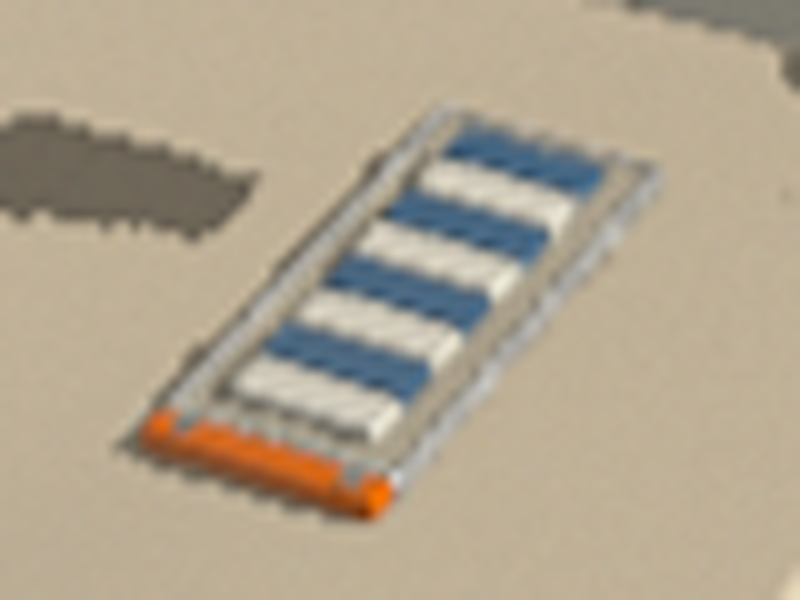

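View pics/wrist6.png

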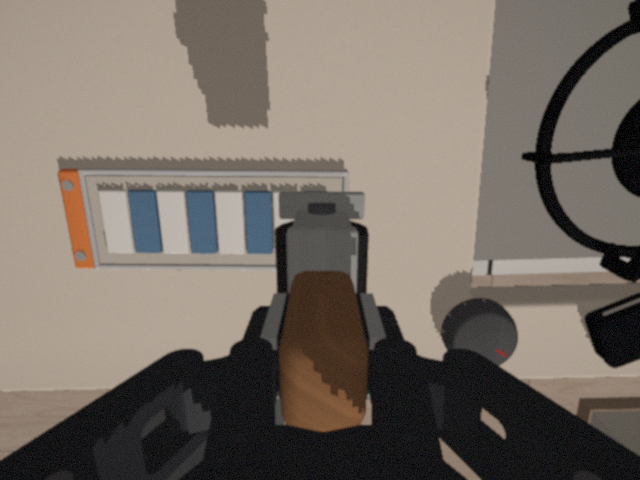

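Every tile has dropped evenly: in the enlarged scene view their top edges sit about 10 px lower than before, and none looks broken. The roller hasn't shifted in the grip. Heading back to the stand.

{"api": "servo_tool", "payload": {"motion": [[-8,-31,-1,-0.001,0,-0.108,-1],[-4,-32,-1,-0.001,0,-0.108,-1],[-1,-32,-1,-0.001,0,-0.108,-1],[3,-32,-1,-0.001,0,-0.108,-1],[6,-32,0,-0.001,0,-0.108,-1],[9,-31,-1,-0.001,0,-0.108,-1],[13,-29,-1,-0.001,0,-0.108,-1],[16,-28,-1,-0.001,0,-0.108,-1]]}}

```text
t: 22.8
tcp_pos: [0.4212, 0.0255, 0.1512]
tool_rot: [0.909, 0.417, -0.009, -0.005]
force: [1.2, -0.9, -4.2]
finger_gap: 0.297
```

Run:
```python
from h import *; from station import manip
s=manip.sense();print(s["t"],s["tcp_pos"],yaw(s),s["force"])
plan([(0.3765,0.2745,0.17,1.699)],s,step=38,rot=0.11)
```

```text
22.8 [0.42118585 0.02546887 0.15124729] 0.8599713754552339 [ 1.16815611 -0.90104921 -4.23165865]
8 [[20.0, -25.0, -2.0, -0.003, 0.001, -0.105], [22.0, -22.0, -2.0, -0.002, 0.0, -0.105], [25.0, -20.0, -2.0, -0.003, 0.001, -0.105], [27.0, -17.0, -2.0, -0.002, 0.0, -0.105], [28.0, -14.0, -3.0, -0.003, 0.001, -0.105], [29.0, -11.0, -2.0, -0.002, 0.0, -0.105], [31.0, -8.0, -3.0, -0.003, 0.001, -0.105], [31.0, -6.0, -2.0, -0.002, 0.0, -0.104]]
```

{"api": "servo_tool", "payload": {"motion": [[20,-25,-3,-0.003,0.001,-0.105,-1],[22,-22,-3,-0.002,0,-0.105,-1],[25,-20,-3,-0.003,0.001,-0.105,-1],[27,-17,-3,-0.002,0,-0.105,-1],[28,-14,-3,-0.003,0.001,-0.105,-1],[29,-11,-2,-0.002,0,-0.105,-1],[25,-7,-3,-0.003,0.001,-0.09,-1],[12,-3,0,0,0,-0.04,-1],[0,0,0,0,0,0,-1],[0,0,0,0,0,0,-1]]}}

```text
t: 23.63
tcp_pos: [0.3586, 0.2632, 0.1555]
tool_rot: [0.671, 0.741, -0.013, -0.012]
force: [0.4, -0.8, -4.2]
finger_gap: 0.301
```

```bash
cat > st2.py <<'E'
from h import *; from station import manip
s=manip.sense();print(s["t"],s["tcp_pos"].round(4),"yaw",yaw(s).round(4),s["force"].round(1),s["finger_gap"])
plan([(0.3754,0.2760,0.0799+0.012,1.699)],s,step=500,rot=1)
E
python3 st2.py
```

```text
23.6333 [0.3586 0.2632 0.1555] yaw 1.6691 [ 0.4 -0.8 -4.2] 0.3014160313233045
1 [[11.1, 20.3, 62.9, -0.036, -0.001, -0.03]]
```

Correct at height first, then descend.

{"api": "servo_tool", "payload": {"motion": [[6,9,0,-0.018,0,-0.015,-1],[5,9,0,-0.018,0,-0.015,-1],[0,0,0,0,0,0,-1]]}}

```text
t: 23.88
tcp_pos: [0.3758, 0.2747, 0.1521]
tool_rot: [0.661, 0.751, -0.001, -0.0]
force: [-0.4, -0.4, -5.4]
finger_gap: 0.295
```

```bash
python3 st2.py
```

```text
23.8833 [0.3758 0.2747 0.1521] yaw 1.698 [-0.4 -0.4 -5.4] 0.2950792425045428
1 [[1.4, -0.1, 60.2, -0.002, 0.001, -0.001]]
```

{"api": "servo_tool", "payload": {"motion": [[0,0,12,0,0,0,-1],[0,0,14,0,0,0,-1],[0,0,12,0,0,0,-1],[0,0,6,0,0,0,-1],[0,0,0,0,0,0,-1],[0,0,0,0,0,0,-1]]}}

```text
t: 24.38
tcp_pos: [0.3815, 0.2722, 0.1064]
tool_rot: [0.664, 0.748, 0.001, 0.002]
force: [0.2, -0.3, -4.6]
finger_gap: 0.296
```

```bash
python3 st2.py
```

```text
24.3833 [0.3815 0.2722 0.1064] yaw 1.6902 [ 0.2 -0.3 -4.6] 0.2955246119433151
1 [[4.6, -5.6, 14.5, 0.003, 0.001, -0.009]]
```

{"api": "servo_tool", "payload": {"motion": [[4.5,-5.5,3,0.003,0.001,-0.009,-1],[0,0,0,0,0,0,-1]]}}

```text
t: 24.55
tcp_pos: [0.3761, 0.2759, 0.1039]
tool_rot: [0.661, 0.751, 0.0, 0.0]
force: [-0.5, -0.3, -4.4]
finger_gap: 0.298
```

```bash
python3 st2.py
python3 - <<'E'
from h import *; from station import manip
f=manip.snapshot("scene")["frame"][:,:,::-1]
cv2.imwrite("pics/s7.png",cv2.resize(f[270:360,280:400],None,fx=6,fy=6,interpolation=cv2.INTER_CUBIC))
cv2.imwrite("pics/w7.png",manip.snapshot("wrist")["frame"][:,:,::-1])
E
```

```text
24.55 [0.3761 0.2759 0.1039] yaw 1.6981 [-0.5 -0.3 -4.4] 0.2975041847050256
1 [[0.2, -0.7, 12.0, 0.001, -0.0, -0.001]]
```

View pics/s7.png

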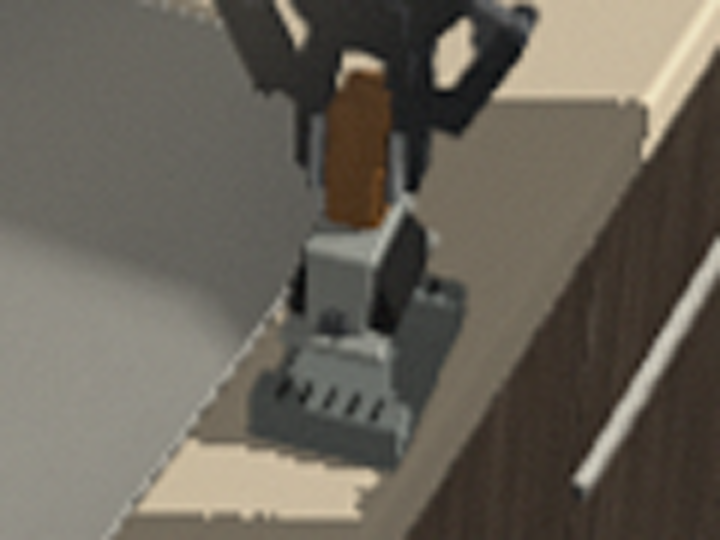

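View pics/w7.png

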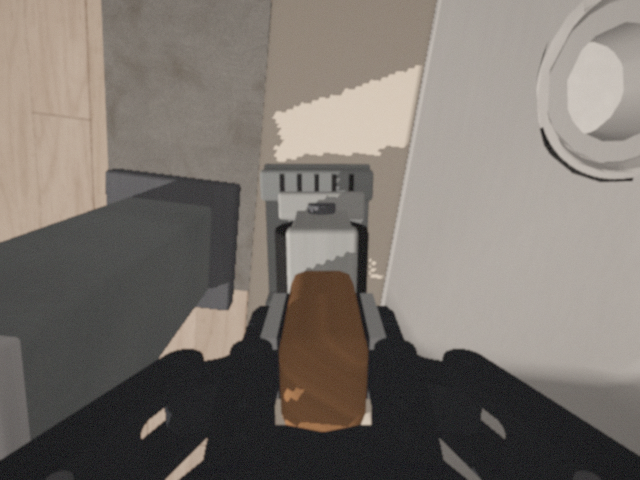

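The roller sits parallel to the stand and centred, 24 mm above its seat. I'll lower it slowly.

{"api": "servo_tool", "payload": {"motion": [[0,-1,5,0,0,0,-1],[0,-1,5,0,0,0,-1],[0,-1,3,0,0,0,-1],[0,0,0,0,0,0,-1]]}}

```text
t: 24.98
tcp_pos: [0.3754, 0.2765, 0.0915]
tool_rot: [0.66, 0.751, 0.003, 0.002]
force: [-0.5, 0.3, -4.3]
finger_gap: 0.293
```

```bash
sed -i 's/+0.012//' st2.py; python3 st2.py
```

```text
24.9833 [0.3754 0.2765 0.0915] yaw 1.6992 [-0.5  0.3 -4.3] 0.2928607560134894
1 [[-0.5, -0.2, 11.6, 0.008, -0.001, 0.0]]
```

{"api": "servo_tool", "payload": {"motion": [[-0.5,-0.5,3,0.006,-0.001,0,-1],[0,-0.5,3,0.002,0,0,-1],[0,0,2,0,0,0,-1],[0,0,0,0,0,0,-1]]}}

```text
t: 25.32
tcp_pos: [0.3744, 0.2759, 0.0823]
tool_rot: [0.66, 0.751, -0.0, -0.0]
force: [0.3, -0.2, -4.5]
finger_gap: 0.294
```

```bash
python3 st2.py
```

```text
25.3167 [0.3744 0.2759 0.0823] yaw 1.6993 [ 0.3 -0.2 -4.5] 0.2938634378208595
1 [[-0.0, 1.1, 2.4, -0.001, -0.0, 0.0]]
```

{"api": "servo_tool", "payload": {"motion": [[0,1,0.6,-0.001,0,0,-1],[0,0,0.6,0,0,0,-1],[0,0,0.5,0,0,0,-1]]}}

```text
t: 25.57
tcp_pos: [0.3757, 0.276, 0.0803]
tool_rot: [0.66, 0.751, 0.0, -0.0]
force: [-0.9, 0.1, -4.1]
finger_gap: 0.295
```

{"api": "servo_tool", "payload": {"motion": [[0,0,0.4,0,0,0,-1],[0,0,0.3,0,0,0,-1]]}}

```text
t: 25.73
tcp_pos: [0.3758, 0.2761, 0.0799]
tool_rot: [0.66, 0.751, 0.0, -0.0]
force: [-1.0, -0.7, 2.7]
finger_gap: 0.292
```

```bash
python3 st2.py
```

```text
25.7333 [0.3758 0.2761 0.0799] yaw 1.6992 [-1.  -0.7  2.7] 0.2920983845324393
1 [[-0.1, -0.4, 0.0, 0.0, -0.0, 0.0]]
```

Feet are on the rails: about 7 N at exactly the original height. Releasing.

{"api": "servo_tool", "payload": {"motion": [[0,0,0,0,0,0,-0.2],[0,0,0,0,0,0,0],[0,0,0,0,0,0,0.5],[0,0,0,0,0,0,1],[0,0,0,0,0,0,1],[0,0,0,0,0,0,1]]}}

```text
t: 26.23
tcp_pos: [0.3782, 0.2771, 0.0819]
tool_rot: [0.66, 0.751, 0.003, 0.002]
force: [-0.5, 0.1, 1.6]
finger_gap: 0.999
```

```bash
python3 st2.py
python3 - <<'E'
from h import *; from station import manip
cv2.imwrite("pics/w8.png",manip.snapshot("wrist")["frame"][:,:,::-1])
E
```

```text
26.2333 [0.3782 0.2771 0.0819] yaw 1.6993 [-0.5  0.1  1.6] 0.9990783411209897
1 [[-0.7, -2.9, 2.0, 0.007, -0.002, 0.0]]
```

View pics/w8.png

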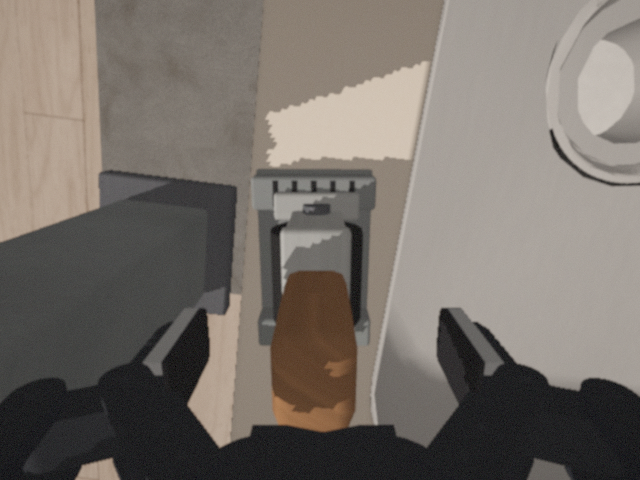

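Released cleanly and seated between the rails. Retreating straight up.

{"api": "servo_tool", "payload": {"motion": [[0,-2,-12,0.005,0,0,1],[0,0,-20,0,0,0,1],[0,0,-25,0,0,0,1],[0,0,-30,0,0,0,1],[0,0,-30,0,0,0,1],[0,0,-30,0,0,0,1],[0,0,0,0,0,0,1],[0,0,0,0,0,0,1]]}}

```text
t: 26.95
tcp_pos: [0.3748, 0.2759, 0.2342]
tool_rot: [0.66, 0.751, -0.001, -0.001]
force: [0.1, -0.1, -0.4]
finger_gap: 0.998
```

```bash
python3 st2.py
python3 - <<'E'
from h import *; from station import manip
np.set_printoptions(precision=4,suppress=True)
w=manip.snapshot("wrist");s=manip.snapshot("scene");t=manip.snapshot("top")
cv2.imwrite("pics/w9.png",w["frame"][:,:,::-1])
a=cv2.resize(s["frame"][270:360,280:380],(400,360),interpolation=cv2.INTER_CUBIC)
b=cv2.resize(t["frame"][245:320,325:425],(400,300),interpolation=cv2.INTER_CUBIC)
b=cv2.copyMakeBorder(b,0,60,0,0,cv2.BORDER_CONSTANT)
cv2.imwrite("pics/c9.png",np.hstack([a,b])[:,:,::-1])
cv2.imwrite("pics/s9.png",s["frame"][:,:,::-1])
E
```

```text
26.95 [0.3748 0.2759 0.2342] yaw 1.699 [ 0.1 -0.1 -0.4] 0.9976727749139934
1 [[-0.1, 1.1, 154.3, -0.003, -0.001, -0.0]]
```

View pics/w9.png

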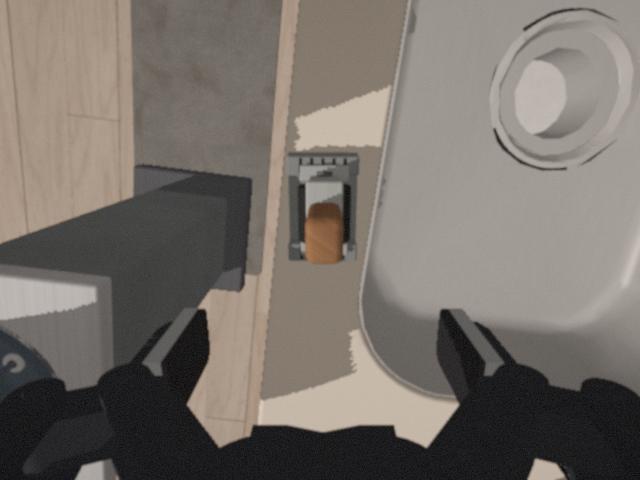

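View pics/c9.png

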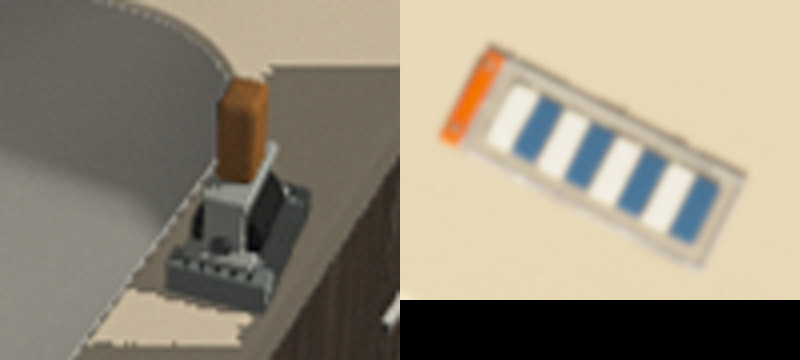

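View pics/s9.png

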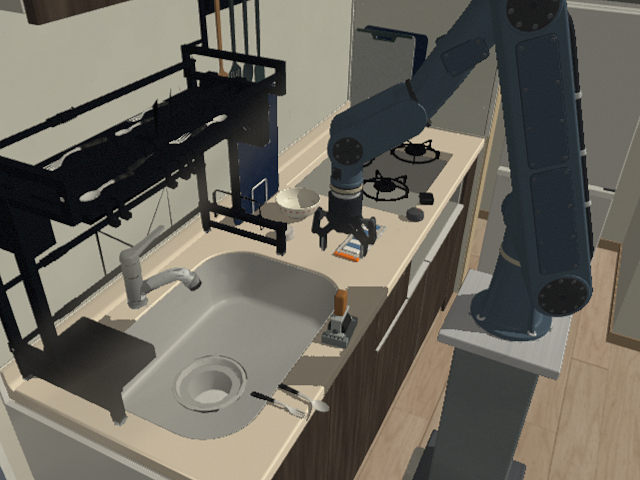

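The roller stands upright on its stand at about (340,320) in the scene view, as at first. The tray shows eight even tiles, the other items visible haven't moved, and the gripper is open and clear.

```bash
python3 -c "
from station import manip
print(manip.sign_off())"
```

```text
the job is handed in; nothing more can be done
None
```

I rolled the strip from the orange end, the roller is back upright on its stand, and the job was handed in at about 27 s of the 72 s allowed. `sign_off()` gave no verdict.

**Rolling:** I gripped the handle front and back and touched the wheel down on the orange plate. I then lifted it over the step of about 7 mm onto the outer edge of tile 0, so it didn't roll up from the plate itself. Tile 0's top felt about 15.6 mm above the worktop. From there I rolled all eight tiles in one pass with 13–16 N on the wheel, at the forces I read between moves. The highest reading while rolling was about 16 N, against the 45 N cracking limit. The touch on the orange plate, before any tile, briefly reached about 30 N.

**Last checks:**
- **Tiles bedded:** the wheel dropped about 3.6 mm on tile 0. It then stayed within 0.2 mm of one height along the whole strip. The scene picture after rolling showed all eight tops lowered evenly, and I saw no cracks.
- **Roller returned:** its feet met the rails at the same height as when I picked it up, and its position matched to within 1 mm. It stood upright after release.
- **Surroundings:** the gripper ended open and clear, with about 0 N on it. The bystanders I could see had not visibly moved, but I didn't measure them.

No check failed. I couldn't read the tile depths or the wheel's turning directly, so bedding and rolling are judged from heights, forces and pictures.

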